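# Fetch the salt pot from behind the tall bottles

## Task

The low white salt pot with the wooden lid, at the back of the condiment tray, is penned in by the two bottles and the pepper mill: stand those three on the chopping board, then take out the salt pot and stand it in the middle of the kitchen scale's round plate. Then put each of the three back on the tray exactly where it stood before. Keep them all upright, set them down rather than drop them, and leave the spice jar, mug and tumbler where they are.

Things in the scene. Friction and masses are not known exactly. Their poses are not given: they have to be found in the camera images.
- oil_bottle: Slim upright green glass bottle, paper label, steel pourer, 360 g, loose. Body 58 mm across to height 88 mm; round neck 27 mm across (29 at its steel collar) from 120 to 162 mm; thin spout to 183 mm. Origin: centre of its underside. Grip the neck from above at 145 mm height. Starts on one of the three places round the salt pot.
- soy_bottle: Stout upright amber glass bottle, paper label, black screw cap, 300 g, loose. Body 62 mm across to height 68 mm; cap 36 mm across from 104 to 140 mm (the top). Origin: centre of its underside. Grip the cap from above at 125 mm height. Starts on one of the three places round the salt pot.
- pepper_mill: Upright turned dark wood pepper mill, 240 g, loose. Foot 58 mm across, waist 34 mm, shoulder 50 mm at 100 to 108 mm height, then a straight head 45 mm across from 120 to 146 mm; steel button on top to 170 mm. Origin: centre of its underside. Grip the head from above at 133 mm height. Starts on one of the three places round the salt pot.
- salt_pot: Low round white ceramic pot with a fast wooden lid, 220 g, loose. 56 mm across, 58 mm high, 68 mm with the lid button. Origin: centre of its underside. At the back of the tray (tray +x); a tall thing 67 mm off, centre to centre, on tray +y, -y and -x leaves no room for fingers until cleared. Then grip its wall from above, closing along tray y, 36 mm above its underside.
- tray: Fixed wooden condiment tray, 160 mm (its x) by 220 mm (its y); floor 6 mm above the counter, rim 14 mm above the counter, 6 mm thick. Origin: centre of its underside, at counter height; z up. The two bottles, mill, salt pot and spice jar stand on its floor.
- board: Fixed light wood chopping board lying flat, 250 mm (its x) by 190 mm (its y), 15 mm thick: the side area, left or right of the tray. Things stand on it with their centres at least 10 mm inside its edge. Origin: centre of its underside. Beyond it, over 500 mm to the left and right of the robot's centre line, stand a hob with a pan (150 mm high) and a dish basket (125 mm).
- scale: Fixed flat white kitchen scale, 190 mm (its x) by 150 mm (its y), casing top 21 mm above the counter, dark display near its -x edge, round steel weighing plate 110 mm across with its top 35 mm above the counter. Origin: at counter height right under the plate's centre; z up. On the side of the tray away from the board.
- spice_jar: Small clear jar of red-brown spice with a steel lid, 39 mm across, 46 mm high, loose, in the front corner of the tray (tray -x, +y). It stays there. Origin: centre of its underside.
- mug: Blue ceramic mug, 80 mm across, handle to its +y, 88 mm high, loose, on the counter between robot and tray. It stays there. Origin: centre of its underside.
- tumbler: Plain glass tumbler, 68 mm across, 95 mm high, loose, on the counter beyond the tray to the right. It stays there. Origin: centre of its underside. (A bowl, plates and a soap bottle, up to 185 mm high, stand at the far edge, over 770 mm ahead of the robot.)
Mind the look-alikes: they are no part of the job. What is shaped like the oil_bottle but blue, pink or red is not meant.

How it is judged:
By the outcome, as a careful person would: the job done as asked, in the order asked, and still so for the second after the job is handed in, with the robot touching nothing.
It also fails if it takes over 144 s, if anything falls off the work surface, if the arm or the gripper's body presses on something with over 40 N, if the wrist force passes 120 N, or if a joint passes its speed limit or range.

## Robot

A 6-joint arm with a two-finger parallel gripper is mounted at the origin on the work surface. World frame = base frame: x ahead of the robot, y to its left, z up, the work surface at z = 0. Lengths are in mm, angles in rad, forces in N, time in s.
With the tool pointing down it reaches from about 350 to 975 mm from the base axis. Payload 7.1 kg.
Tool frame: the origin (TCP) lies midway between the tips of the shut fingers; the grasp point (between the pads) lies 19 mm behind it (ctrl.grip_depth is the distance from the TCP to the grasp point, in mm); z points along the fingers, y is the line along which they close (so a half turn about z gives the same grasp; the last joint's range is limited). The gripper opens to 88 mm and grips with 3 to 60 N. Pads are 20 mm wide; open, the fingers measure 115 mm over their backs; the gripper's body (75 mm by 178 mm) begins 61 mm behind the grasp point.
Start: joints at [1.202, 0.423, 1.63, -0, 1.089, -0.019], TCP at [214.162, 587.145, 222.675] pointing down, gripper open.
Joint ranges: [-3, 3], [-0.9, 2.11], [0.09, 2.58], [-1.31, 4.45], [0.11, 2.69], [-2.54, 2.54]. Speed limits (rad/s): [2.39, 2.39, 3.01, 3.14, 3.14, 3.14].

## Interface

Orientations are given as a rotation vector (axis times angle).
In Python, from workcell import ctrl, cams gives the robot as it stands.
- The arm moves only by the tool move_arm, never from a script. Its argument "steps" is a list of rows, each a list of 3 entries, a list of its own where there are three numbers: the shift along the tool's x, y, z in units of 25 mm (1.0 is 25 mm), then the turn about the tool's z in units of 5 degrees (1.0 is 5 degrees), then the closure, from 0 (fully open) to 1 (shut). A call has 1 to 20 rows; each row shifts and turns the commanded pose from where the row before left it, along the tool's axes as they then stand; what a row does not reach is not made up. A row lasts 1/12 s, in which the tool goes at most 41.7 mm and 7.16 degrees, less where a joint would pass 70% of its speed; a pose out of reach is approached as far as the arm can. A call is refused whole if a number of a shift passes 1 or a number of a turn 1, either way. A call with a gripper value outside its range is refused whole. The fingers move at their own pace and stop on an object; the grip force is fixed at half the most. Time passes only in rows, so rows that do not move let the fingers close. It gives the time, the measured TCP pose, the force, the opening and the grip force at its end, in the units of the state.
- ctrl.get_obs(): the state, without advancing time (a new reading comes with each control period).
- cams.get_image(name): name is "scene" or "top" or "wrist"; returns a dict with "image" (480x640x3 uint8, red, green, blue), "camera_matrix" (3x3 intrinsics, pixels), "k1" (the pictures are not rectified: a ray, as slopes to the right and down, at radius r is drawn at 1 + k1 r^2 times it, then the intrinsics apply), "xyz" and "rotation" of the camera in the world; the wrist camera has in their place "mount" (4x4, takes a point from camera to tool coordinates, whose origin is the TCP and whose axes are the flange's). Camera axes: x right, y down, z forward; pixel columns grow to the right and rows downward; lengths in mm; the calibration is good to about 2 mm. A picture is of the moment at which its call begins: read the wrist's pose just before it. There is no depth.
- ctrl.close_job(): hands the job in; it is judged then, once.
Trained networks look in the newest picture that a camera, given by its name, has taken for a name from the list of things; names that differ only in an ending like _2 or _b are one class to them, and where a whole thing is asked for, a point or a joint stands for the part that bears it (a point fixed in the world has none). Each returns a list of dicts, best first, with "p" (0 to 1); they miss things now and then, are a little off and sometimes report something else, mostly with a low value. They report only what shows in the picture. A call takes as long as a camera call. They do not tell look-alikes from the thing itself.
- cams.boxes_of(camera, thing): "rect" ([centre column, centre row, width, height] in pixels, round what is visible of it).
- cams.cut_out(camera, thing): "pixels" (480x640 bool, what is visible of it) and "rect" ([centre column, centre row, width, height] in pixels, round what is visible of it).
The state is a dict: "t": time; "qpos": joint angles; "qvel": joint speeds; "joint_torque": joint torques, N m; "ee_pos": TCP position; "orientation": TCP orientation; "ft_force": force on the tool from outside, world axes, zero at the start; "moment": the same for the moment, N m; "width": finger opening in mm; "grasp_force": force on a finger pad.
Only numpy, scipy, OpenCV 4.12 (cv2) and the standard library are available. Lean on these libraries where they do the work, as an engineer would, in place of code of your own. Each camera call takes 0.05 s, during which the arm holds its last target. There are 200 camera calls.

## Working session

There is one attempt and no reset: what is moved stays moved. The work goes in short steps, Python scripts to look and compute and a tool call to move; the robot and the scene stay as the last step left them, time stands still between calls to the robot, and variables do not carry over. Pictures are saved under pics/ and viewed, at most 14 in all, crops included, and the job is handed in when it is done.

Besides the shell and the picture viewer there is one more tool, called after "Call:" in YAML: its name, and indented under it one key for each argument. move_arm: Moves the arm, as the interface text tells. Its arguments: {"type":"object","properties":{"steps":{"type":"array"}},"required":["steps"]}

```bash
mkdir -p pics; ls
python3 - <<'E'
from workcell import ctrl,cams
import cv2,numpy as np
o=ctrl.get_obs();print(o['t'],o['ee_pos'],o['orientation'],o['width'])
for n in ('scene','top'):
    d=cams.get_image(n);cv2.imwrite(f'pics/{n}0.png',d['image'][...,::-1]);print(n,d['camera_matrix'],d['k1'],d['xyz'],d['rotation'])
    for t in 'oil_bottle soy_bottle pepper_mill salt_pot tray board scale spice_jar mug tumbler'.split():
        print(t,[(np.round(b['rect']).astype(int).tolist(),round(b['p'],2)) for b in cams.boxes_of(n,t)])
E
```

```text
pics
0.0 [213.95566337 586.62419145 221.88701436] [-5.46614085e-01 -3.09335283e+00  2.43670502e-03] 87.85265621273484
scene [[486.20588569   0.         318.62688765]
 [  0.         486.20588569 237.09175129]
 [  0.           0.           1.        ]] -0.05823484483030613 [1117.62912226  406.45300598  790.8938729 ] [-1.19173559 -2.36807903  0.93514994]
oil_bottle [([337, 169, 26, 67], 0.94), ([362, 341, 33, 77], 0.76), ([303, 236, 33, 73], 0.58)]
soy_bottle [([258, 255, 33, 65], 0.68)]
pepper_mill [([320, 276, 28, 67], 0.69)]
salt_pot [([289, 279, 26, 38], 0.77)]
tray [([296, 280, 130, 94], 0.68)]
board [([481, 304, 148, 127], 0.97)]
scale [([233, 175, 96, 62], 0.87), ([259, 255, 34, 66], 0.39)]
spice_jar [([341, 266, 20, 25], 0.69), ([259, 254, 33, 68], 0.3), ([296, 279, 129, 92], 0.28)]
mug [([376, 211, 44, 56], 0.88)]
tumbler [([175, 232, 38, 51], 0.89)]
top [[470.53332334   0.         326.6861148 ]
 [  0.         470.53332334 230.85318013]
 [  0.           0.           1.        ]] -0.10296862724414982 [525.93094911  19.21834317 917.49266759] [-2.17564754  2.22197142 -0.07776875]
oil_bottle [([380, 332, 36, 38], 0.72), ([401, 282, 37, 34], 0.7), ([338, 215, 39, 37], 0.56)]
soy_bottle [([365, 170, 38, 40], 0.57)]
pepper_mill [([294, 184, 35, 38], 0.95)]
salt_pot [([331, 183, 29, 35], 0.59), ([331, 199, 128, 101], 0.3)]
tray [([332, 198, 130, 104], 0.82)]
board [([166, 293, 109, 142], 0.76)]
scale [([500, 278, 83, 106], 0.8)]
spice_jar [([298, 229, 21, 21], 0.89)]
mug [([307, 317, 68, 52], 0.73), ([365, 171, 38, 38], 0.5)]
tumbler [([463, 144, 49, 46], 0.89), ([502, 280, 86, 102], 0.74)]
```

View pics/scene0.png

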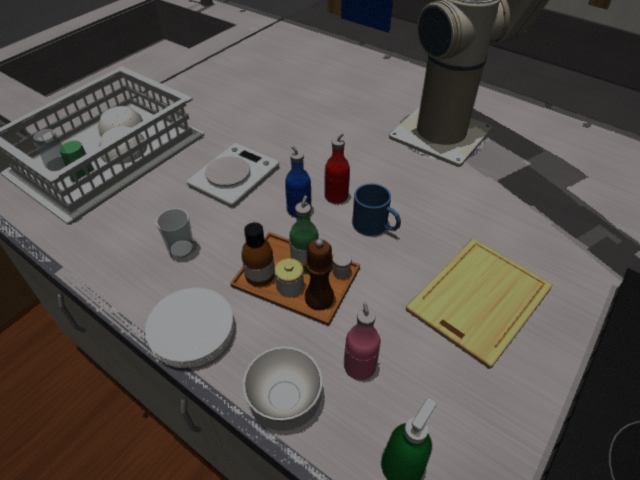

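View pics/top0.png

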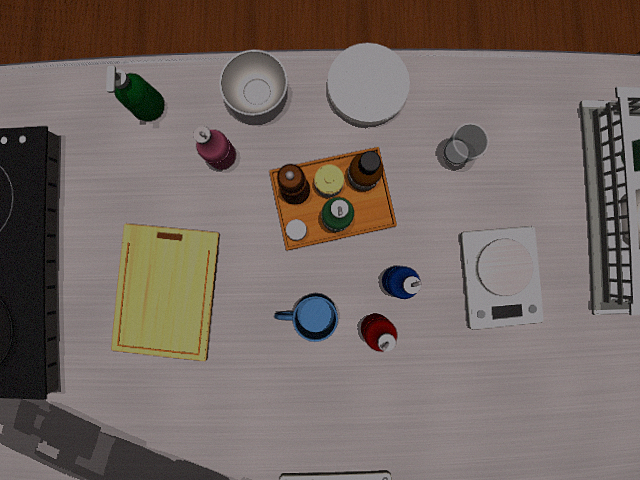

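Scene: the oil bottle is the green one at scene (303,236) / top (338,215). Its look-alikes are blue at scene (298,185) / top (400,282), red at (337,170) / (380,332) and pink at (362,341) / (216,148). Soy is at top (366,170), the mill at (293,184), the salt pot at (329,180) and the spice jar at (297,229). The board is left of the tray and the scale is right of it.

```bash
cat > h.py <<'E'
import numpy as np,cv2
from scipy.optimize import minimize
from scipy.spatial.transform import Rotation as R
from workcell import ctrl,cams
PROF=dict(oil_bottle=[(29,0),(29,88),(13.5,120),(13.5,162),(4,166),(4,183)],
 soy_bottle=[(31,0),(31,68),(18,104),(18,140)],
 pepper_mill=[(29,0),(29,12),(17,55),(25,100),(25,108),(22.5,120),(22.5,146),(8,152),(8,170)],
 salt_pot=[(28,0),(28,58),(8,60),(8,68)],spice_jar=[(19.5,0),(19.5,46)])
def cam(n):
    o=ctrl.get_obs();d=cams.get_image(n)
    if n=='wrist':
        T=np.eye(4);T[:3,:3]=R.from_rotvec(o['orientation']).as_matrix();T[:3,3]=o['ee_pos'];T=T@d['mount'];d['R'],d['t']=T[:3,:3],T[:3,3]
    else:
        r=np.array(d['rotation']);d['R']=R.from_rotvec(r).as_matrix() if r.ndim==1 else r;d['t']=np.array(d['xyz'])
    return d
def proj(d,P):
    p=(np.atleast_2d(P)-d['t'])@d['R'];s=p[:,:2]/p[:,2:];s=s*(1+d['k1']*(s**2).sum(1,keepdims=True))
    return s*d['camera_matrix'][0,0]+d['camera_matrix'][:2,2]
def ray(d,uv):
    s0=(np.array(uv,float)-d['camera_matrix'][:2,2])/d['camera_matrix'][0,0];s=s0.copy()
    for _ in range(8): s=s0/(1+d['k1']*(s@s))
    return d['R']@np.r_[s,1]
def atz(d,uv,z):
    r=ray(d,uv);return d['t']+r*(z-d['t'][2])/r[2]
def render(d,prof,x,S=4):
    m=np.zeros((480*S,640*S),np.uint8);a=np.linspace(0,2*np.pi,40)
    c=[proj(d,np.c_[x[0]+r*np.cos(a),x[1]+r*np.sin(a),0*a+x[2]+z]) for r,z in prof]
    for p,q in zip(c,c[1:]):
        cv2.fillConvexPoly(m,cv2.convexHull(((np.r_[p,q]+.5)*S*16).astype(np.int32)),1,shift=4)
    return cv2.resize(m.astype(np.float32),(640,480),interpolation=cv2.INTER_AREA)
def fit(ds,name,x0,z=None):
    "ds: list of (cam dict, mask, ignore mask)"
    def f(x):
        p=x if z is None else np.r_[x,z];e=0
        for d,m,ig in ds:
            r=render(d,PROF[name],p);k=~ig
            e+=np.abs(r-m)[k].sum()/max(m[k].sum(),1)
        return e
    x0=np.array(x0,float)[:3 if z is None else 2]
    s=minimize(f,x0,method='Nelder-Mead',options=dict(initial_simplex=np.r_[[x0],x0+10*np.eye(len(x0))],xatol=.2,fatol=1e-3))
    return s.x,s.fun
E
cat > m.py <<'E'
from h import *
V={n:cam(n) for n in('scene','top')}
NEAR=dict(oil_bottle=[(303,236),(338,215)],soy_bottle=[(258,255),(365,170)],pepper_mill=[(320,276),(294,184)],salt_pot=[(289,279),(329,181)],spice_jar=[(341,266),(297,229)])
M={}
for t in NEAR:
    for i,n in enumerate(V):
        L=[c for c in cams.cut_out(n,t) if np.hypot(*(np.array(c['rect'][:2])-NEAR[t][i]))<15]
        if L: M[t,n]=L[0]['pixels']
        else: print('missing',t,n)
k=np.ones((3,3),np.uint8)
for t in NEAR:
    ds=[]
    for n in V:
        if (t,n) not in M: continue
        ig=np.zeros((480,640),np.uint8)
        for u in NEAR:
            if u!=t and (u,n) in M: ig|=M[u,n].astype(np.uint8)
        ds.append((V[n],M[t,n],cv2.dilate(ig,k)>0))
    x0=atz(V['top'],NEAR[t][1],50);x0[2]=6
    print(t,*fit(ds,t,x0),'z=6:',*fit(ds,t,x0,6.))
T=V['top']
for t in('tray','board','scale'):
    c=cams.cut_out('top',t)[0]['pixels'].astype(np.uint8)
    r=cv2.minAreaRect(max(cv2.findContours(c,0,1)[0],key=cv2.contourArea))
    z={'tray':14,'board':15,'scale':21}[t]
    P=np.array([atz(T,p,z) for p in cv2.boxPoints(r)]);e=P[1]-P[0];g=P[2]-P[1]
    print(t,P.mean(0),np.linalg.norm(e),np.linalg.norm(g),'ang',np.degrees(np.arctan2(e[1],e[0])))
for uv in[(505,267)]: print('plate',atz(T,uv,35))
E
python3 m.py
```

```text
missing salt_pot scene
oil_bottle [605.08803026 -11.62666428   7.01923284] 0.19385104377640056 z=6: [605.15211952 -11.84552867] 0.19620737257579848
soy_bottle [686.56537428 -66.70832074   3.41110274] 0.12819383780567675 z=6: [686.70956383 -66.36663497] 0.13227726299962178
pepper_mill [661.15753371  67.15225026   3.83949784] 0.0854972672543223 z=6: [661.33244339  67.22534979] 0.08938200024982304
salt_pot [678.4095478    1.1363912  -33.48400254] 0.03675518134715026 z=6: [670.71737322   1.43817021] 0.08014896373056994
spice_jar [581.23683592  64.7222437    4.03266619] 0.12507981893517992 z=6: [581.60291087  64.58408066] 0.13541229140651606
tray [641.8348171   -6.30829436  14.        ] 222.84021585532926 160.0221925384573 ang -79.10148503789087
board [467.42799003 322.65162605  15.        ] 252.54802601862463 191.3472123681552 ang -6.866915235628908
scale [ 480.24741206 -331.40321694   21.        ] 152.28976352872002 192.76309215938832 ang -86.13124159978155
plate [ 500.13275804 -332.33371438   35.        ]
```

Call:
move_arm:
  steps:
    - [[0, 0, -0.6], -0.88, 0]
    - [[0, 0, -0.6], -0.88, 0]
    - [[0, 0, -0.6], -0.88, 0]
    - [[0, 0, -0.6], -0.88, 0]
    - [[0, 0, -0.6], -0.88, 0]
    - [[0, 0, -0.6], -0.88, 0]
    - [[0, 0, -0.6], -0.88, 0]
    - [[0, 0, 0], 0, 0]

```text
t: 2.52
ee_pos: [214.7, 588.5, 331.0]
orientation: [-0.298, 3.125, 0.007]
ft_force: [0.2, 0.0, 0.6]
width: 88.0
grasp_force: 0.0
```

```bash
cat > go.py <<'E'
import sys;from h import *
# go.py x y z [tool-y angle deg]: shift in units of 25 mm along present tool axes, turn in units of 5 deg
o=ctrl.get_obs();Q=R.from_rotvec(o['orientation']).as_matrix();y=np.degrees(np.arctan2(Q[1,1],Q[0,1]))
print('t',o['t'],'at',o['ee_pos'].round(1),'y-ang',y.round(2),'tilt',Q[:,2].round(4),'w',round(o['width'],1),'F',np.round(o['ft_force'],1),'q',np.round(o['qpos'],2))
a=list(map(float,sys.argv[1:]))
if a: print('shift',((np.array(a[:3])-o['ee_pos'])@Q/25).round(2),'turn',round((y-a[3])/5,2) if len(a)>3 else '')
E
python3 go.py 570 -5 330 100.8
```

```text
t 2.5167 at [214.7 588.5 331. ] y-ang 100.91 tilt [ 0.0019  0.005  -1.    ] w 88.0 F [0.2 0.  0.6] q [ 1.2   0.32  1.52  0.    1.29 -0.56]
shift [ -9.46 -26.    -0.05] turn 0.02
```

Call:
move_arm:
  steps:
    - [[-0.36, -1, 0], 0, 0]
    - [[-0.36, -1, 0], 0, 0]
    - [[-0.36, -1, 0], 0, 0]
    - [[-0.36, -1, 0], 0, 0]
    - [[-0.36, -1, 0], 0, 0]
    - [[-0.36, -1, 0], 0, 0]
    - [[-0.36, -1, 0], 0, 0]
    - [[-0.36, -1, 0], 0, 0]
    - [[-0.36, -1, 0], 0, 0]
    - [[-0.36, -1, 0], 0, 0]
    - [[-0.36, -1, 0], 0, 0]
    - [[-0.36, -1, 0], 0, 0]
    - [[-0.36, -1, 0], 0, 0]
    - [[-0.36, -1, 0], 0, 0]
    - [[-0.36, -1, 0], 0, 0]
    - [[-0.36, -1, 0], 0, 0]
    - [[-0.36, -1, 0], 0, 0]
    - [[-0.36, -1, 0], 0, 0]
    - [[-0.36, -1, 0], 0, 0]
    - [[-0.36, -1, 0], 0, 0]

```text
t: 4.18
ee_pos: [484.5, 128.2, 326.9]
orientation: [0.29, -3.127, 0.0]
ft_force: [1.2, -0.3, -0.6]
width: 87.6
grasp_force: 0.0
```

Call:
move_arm:
  steps:
    - [[-0.36, -1, 0], 0, 0]
    - [[-0.36, -1, 0], 0, 0]
    - [[-0.36, -1, 0], 0, 0]
    - [[-0.36, -1, 0], 0, 0]
    - [[-0.36, -1, 0], 0, 0]
    - [[-0.36, -1, 0], 0, 0]
    - [[0, 0, 0], 0, 0]
    - [[0, 0, 0], 0, 0]

```text
t: 4.85
ee_pos: [565.3, -8.7, 326.5]
orientation: [0.288, -3.127, -0.001]
ft_force: [-0.3, 0.2, -0.3]
width: 87.6
grasp_force: 0.0
```

```bash
python3 go.py 605 -11.8 330 100.8
python3 - <<'E'
from h import *
d=cam('wrist');cv2.imwrite('pics/w1.png',d['image'][...,::-1]);print(d['mount'].round(2) if hasattr(d['mount'],'round') else d['mount'],d['t'])
for t in 'oil_bottle soy_bottle pepper_mill salt_pot spice_jar'.split():
    print(t,[(np.round(b['rect']).astype(int).tolist(),round(b['p'],2)) for b in cams.boxes_of('wrist',t)])
E
```

```text
t 4.85 at [565.3  -8.7 326.5] y-ang 100.52 tilt [-1.5e-03  2.0e-04 -1.0e+00] w 87.6 F [-0.3  0.2 -0.3] q [-0.04  0.23  1.66  0.    1.26 -1.79]
shift [-1.54 -0.41 -0.14] turn -0.06
[[  -0.     -0.96   -0.3    81.96]
 [   1.     -0.     -0.      0.18]
 [   0.     -0.3     0.96 -162.56]
 [   0.      0.      0.      1.  ]] [484.92931859 -23.47319733 489.20929994]
oil_bottle [([227, 116, 83, 57], 0.93), ([314, 244, 49, 76], 0.84), ([285, 38, 59, 72], 0.68)]
soy_bottle [([266, 293, 54, 79], 0.68)]
pepper_mill [([368, 294, 50, 82], 0.72)]
salt_pot [([315, 280, 39, 46], 0.74), ([265, 293, 53, 81], 0.67)]
spice_jar [([376, 222, 35, 34], 0.71), ([123, 294, 79, 66], 0.53)]
```

View pics/w1.png

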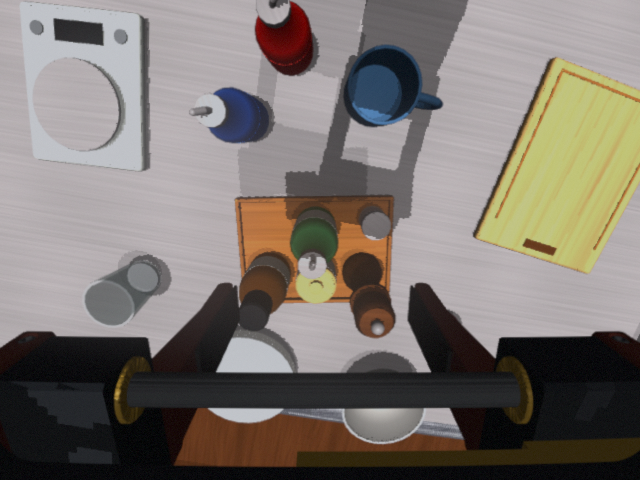

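The wrist view shows the green oil bottle at (314,244) in front of the salt pot at (316,284), with soy at (266,293) and the mill at (368,294). The blue (235,115) and red (285,38) look-alikes stand apart from these. Next I refit with all three views and make one close crop.

```bash
sed -i "s/('scene','top')}/('scene','top','wrist')}/; s/\[(303,236),(338,215)\]/[(303,236),(338,215),(314,244)]/; s/(365,170)\]/(365,170),(266,293)]/; s/(294,184)\]/(294,184),(368,294)]/; s/(329,181)\]/(329,181),(315,284)]/; s/(297,229)\]/(297,229),(376,222)]/" m.py
cat >> m.py <<'E'
w=V['wrist']
print('plate w',atz(w,(77,104),35), 'top px of oil grip point', proj(w,[605,-11.8,151]))
I=w['image'].copy()
for x,t in[((605.1,-11.8,6),'oil_bottle'),((686.7,-66.4,6),'soy_bottle'),((661.3,67.2,6),'pepper_mill')]:
    c,_=cv2.findContours((render(w,PROF[t],x)>.5).astype(np.uint8),0,1);cv2.drawContours(I,c,-1,(255,0,255),1)
cv2.imwrite('pics/w1c.png',cv2.resize(I[180:345,220:420],None,fx=3.5,fy=3.5)[...,::-1])
E
python3 m.py
```

```text
missing oil_bottle top
missing soy_bottle top
missing pepper_mill top
missing salt_pot top
missing spice_jar top
oil_bottle [606.38444633 -12.19638902   5.83318582] 0.08552446806713461 z=6: [606.39222038 -12.21535404] 0.08642892815210873
soy_bottle [687.46537545 -66.58471838   5.64208579] 0.10456372840976771 z=6: [687.43728767 -66.63174927] 0.10528891158727617
pepper_mill [661.16960391  66.9103849    5.34568025] 0.07771754897519206 z=6: [661.16892639  66.83528746] 0.0795259021662923
salt_pot [6.70211167e+02 2.49223622e-01 2.54356790e+00] 0.13424968995452669 z=6: [ 6.69724625e+02 -5.35230510e-02] 0.17944678413945156
spice_jar [580.63252125  64.69918679   3.11029184] 0.1142384628839632 z=6: [580.69994134  64.79885303] 0.148919959283625Traceback (most recent call last):
  File "m.py", line 23, in <module>
    c=cams.cut_out('top',t)[0]['pixels'].astype(np.uint8)
      ~~~~~~~~~~~~~~~~~~~~~^^^
IndexError: list index out of range
```

```bash
python3 - <<'E'
from h import *
w=cam('wrist');print('plate w',atz(w,(77,104),35))
I=w['image'].copy()
for x,t in[((606,-12,6),'oil_bottle'),((687,-66.6,6),'soy_bottle'),((661.2,67,6),'pepper_mill')]:
    c,_=cv2.findContours((render(w,PROF[t],x)>.5).astype(np.uint8),0,1);cv2.drawContours(I,c,-1,(255,0,255),1)
cv2.imwrite('pics/w1c.png',cv2.resize(I[180:345,220:420],None,fx=3.5,fy=3.5)[...,::-1])
E
python3 go.py 606 -12 297 100.8
```

```text
plate w [ 501.06806208 -330.74785284   35.        ]
t 6.15 at [565.4  -7.7 327.7] y-ang 100.76 tilt [-1.e-04 -0.e+00 -1.e+00] w 87.6 F [-0.4  0.2 -0.1] q [-0.03  0.23  1.66 -0.    1.26 -1.79]
shift [-1.56 -0.47  1.23] turn -0.01
```

View pics/w1c.png

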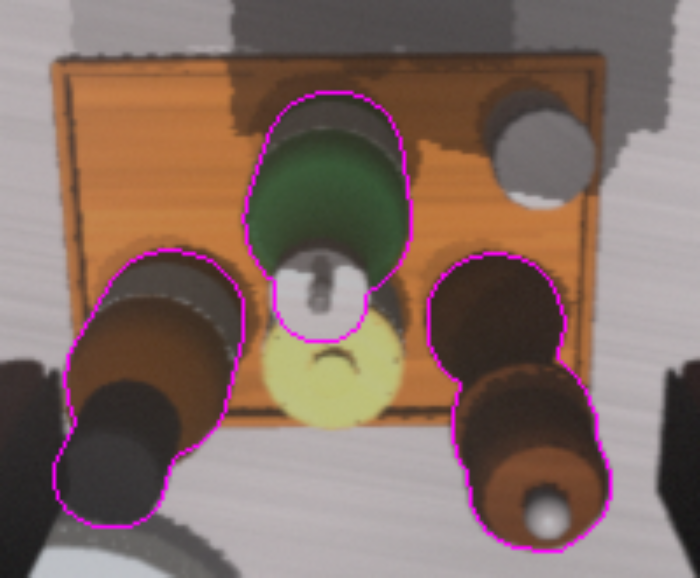

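The crop confirms the green bottle at (325,210), and the fitted outlines match all three objects. Now I grip the oil bottle.

Call:
move_arm:
  steps:
    - [[-0.78, -0.23, 0], 0, 0]
    - [[-0.78, -0.24, 0], 0, 0]
    - [[0, 0, 0.5], 0, 0]
    - [[0, 0, 1], 0, 0]
    - [[0, 0, 1], 0, 0]
    - [[0, 0, 1], 0, 0]
    - [[0, 0, 1], 0, 0]
    - [[0, 0, 1], 0, 0]
    - [[0, 0, 1], 0, 0]
    - [[0, 0, 0.8], 0, 0]
    - [[0, 0, 0.5], 0, 0]
    - [[0, 0, 0], 0, 0]
    - [[0, 0, 0], 0, 0]
    - [[0, 0, 0], 0, 0]

```text
t: 7.32
ee_pos: [606.5, -12.0, 133.7]
orientation: [-0.294, 3.126, -0.0]
ft_force: [0.3, 0.4, 0.3]
width: 87.7
grasp_force: 0.0
```

```bash
python3 go.py 606 -12 132 100.8
```

```text
t 7.3167 at [606.5 -12.  133.7] y-ang 100.76 tilt [ 1.6e-03 -1.0e-04 -1.0e+00] w 87.7 F [0.3 0.4 0.3] q [-0.04  0.51  1.73 -0.    0.9  -1.8 ]
shift [0.02 0.01 0.07] turn -0.01
```

Call:
move_arm:
  steps:
    - [[0, 0, 0], 0, 1]
    - [[0, 0, 0], 0, 1]
    - [[0, 0, 0], 0, 1]
    - [[0, 0, 0], 0, 1]
    - [[0, 0, 0], 0, 1]
    - [[0, 0, 0], 0, 1]
    - [[0, 0, 0], 0, 1]
    - [[0, 0, 0], 0, 1]
    - [[0, 0, 0], 0, 1]

```text
t: 8.07
ee_pos: [605.8, -12.0, 132.6]
orientation: [0.295, -3.128, -0.0]
ft_force: [-0.2, 0.5, 0.1]
width: 31.4
grasp_force: 0.0
```

```bash
python3 go.py 430 270 330 100.8
```

```text
t 8.0667 at [605.8 -12.  132.6] y-ang 100.76 tilt [-1.e-04  0.e+00 -1.e+00] w 31.4 F [-0.2  0.5  0.1] q [-0.04  0.51  1.73  0.    0.9  -1.8 ]
shift [ 4.81 12.39 -7.89] turn -0.01
```

Call:
move_arm:
  steps:
    - [[0, 0, 0], 0, 1]
    - [[0, 0, 0], 0, 1]
    - [[0, 0, 0], 0, 1]
    - [[0, 0, -0.1], 0, 1]
    - [[0, 0, -0.3], 0, 1]
    - [[0, 0, -0.6], 0, 1]
    - [[0, 0, -0.8], 0, 1]
    - [[0, 0, -0.9], 0, 1]
    - [[0, 0, -0.9], 0, 1]
    - [[0, 0, -0.8], 0, 1]
    - [[0, 0, -0.5], 0, 1]
    - [[0, 0, -0.3], 0, 1]
    - [[0, 0, 0], 0, 1]

```text
t: 9.15
ee_pos: [606.4, -12.0, 264.2]
orientation: [-0.294, 3.126, -0.0]
ft_force: [0.4, 0.7, -6.1]
width: 28.4
grasp_force: 30.0
```

```bash
python3 go.py 388 332 143.6 100.8
```

```text
t 9.15 at [606.4 -12.  264.2] y-ang 100.76 tilt [ 2.3e-03 -1.0e-04 -1.0e+00] w 28.4 F [ 0.4  0.7 -6.1] q [-0.04  0.35  1.64  0.    1.15 -1.8 ]
shift [ 6.03 15.15  4.8 ] turn -0.01
```

Call:
move_arm:
  steps:
    - [[0.16, 0.4, 0], 0, 1]
    - [[0.32, 0.8, 0], 0, 1]
    - [[0.4, 1, 0], 0, 1]
    - [[0.4, 1, 0], 0, 1]
    - [[0.4, 1, 0], 0, 1]
    - [[0.4, 1, 0], 0, 1]
    - [[0.4, 1, 0], 0, 1]
    - [[0.4, 1, 0], 0, 1]
    - [[0.4, 1, 0], 0, 1]
    - [[0.4, 1, 0], 0, 1]
    - [[0.4, 1, 0], 0, 1]
    - [[0.4, 1, 0], 0, 1]
    - [[0.4, 1, 0], 0, 1]
    - [[0.4, 1, 0], 0, 1]
    - [[0.36, 0.9, 0], 0, 1]
    - [[0.25, 0.65, 0], 0, 1]
    - [[0.14, 0.4, 0], 0, 1]
    - [[0, 0, 0], 0, 1]
    - [[0, 0, 0], 0, 1]

```text
t: 10.73
ee_pos: [386.4, 331.6, 261.8]
orientation: [0.297, -3.126, 0.002]
ft_force: [0.1, -0.3, -3.7]
width: 28.3
grasp_force: 30.0
```

```bash
python3 go.py 388 332 143.6 100.8
```

```text
t 10.7333 at [386.4 331.6 261.8] y-ang 100.84 tilt [-0.0011 -0.0015 -1.    ] w 28.3 F [ 0.1 -0.3 -3.7] q [ 0.69  0.21  1.84 -0.    1.09 -1.07]
shift [-0.07  0.01  4.73] turn 0.01
```

Call:
move_arm:
  steps:
    - [[0, 0, 0.3], 0, 1]
    - [[0, 0, 0.7], 0, 1]
    - [[0, 0, 0.9], 0, 1]
    - [[0, 0, 0.9], 0, 1]
    - [[0, 0, 0.8], 0, 1]
    - [[0, 0, 0.5], 0, 1]
    - [[0, 0, 0.3], 0, 1]
    - [[0, 0, 0.2], 0, 1]
    - [[0, 0, 0.1], 0, 1]
    - [[0, 0, 0.05], 0, 1]
    - [[0, 0, 0], 0, 1]
    - [[0, 0, 0], 0, 1]
    - [[0, 0, 0], 0, 1]

```text
t: 11.82
ee_pos: [387.5, 332.2, 144.6]
orientation: [-0.294, 3.127, 0.001]
ft_force: [1.3, 0.3, -4.5]
width: 28.4
grasp_force: 30.0
```

Call:
move_arm:
  steps:
    - [[0, 0, 0.03], 0, 1]
    - [[0, 0, 0.03], 0, 1]
    - [[0, 0, 0], 0, 1]
    - [[0, 0, 0], 0, 1]

```text
t: 12.15
ee_pos: [387.1, 332.0, 142.5]
orientation: [-0.295, 3.128, 0.0]
ft_force: [-1.1, -0.0, -5.3]
width: 28.3
grasp_force: 30.0
```

Call:
move_arm:
  steps:
    - [[0, 0, 0.03], 0, 1]
    - [[0, 0, 0], 0, 1]
    - [[0, 0, 0], 0, 1]

```text
t: 12.4
ee_pos: [387.0, 331.9, 141.6]
orientation: [0.295, -3.128, 0.0]
ft_force: [-0.1, -0.3, -3.7]
width: 28.2
grasp_force: 30.0
```

Call:
move_arm:
  steps:
    - [[0, 0, 0.03], 0, 1]
    - [[0, 0, 0], 0, 1]
    - [[0, 0, 0], 0, 1]

```text
t: 12.65
ee_pos: [387.5, 332.2, 141.6]
orientation: [-0.294, 3.127, 0.001]
ft_force: [-0.5, -1.3, 5.0]
width: 27.7
grasp_force: 30.0
```

Call:
move_arm:
  steps:
    - [[0, 0, 0], 0, 0.5]
    - [[0, 0, 0], 0, 0]
    - [[0, 0, 0], 0, 0]
    - [[0, 0, 0], 0, 0]
    - [[0, 0, 0], 0, 0]
    - [[0, 0, 0], 0, 0]
    - [[0, 0, 0], 0, 0]
    - [[0, 0, 0], 0, 0]
    - [[0, 0, -0.3], 0, 0]
    - [[0, 0, -0.8], 0, 0]
    - [[0, 0, -1], 0, 0]
    - [[0, 0, -1], 0, 0]
    - [[0, 0, -0.5], 0, 0]
    - [[0, 0, 0], 0, 0]

```text
t: 13.82
ee_pos: [388.6, 333.2, 234.4]
orientation: [-0.294, 3.123, 0.005]
ft_force: [0.3, 0.4, -0.2]
width: 88.2
grasp_force: 0.0
```

```bash
python3 go.py 661.2 67 120 100.8
```

```text
t 13.8167 at [388.6 333.2 234.4] y-ang 100.76 tilt [ 0.0048  0.0039 -1.    ] w 88.2 F [ 0.3  0.4 -0.2] q [ 0.69  0.24  1.87 -0.    1.03 -1.07]
shift [ -8.7  -12.51   4.59] turn -0.01
```

Call:
move_arm:
  steps:
    - [[-0.67, -0.96, 0], 0, 0]
    - [[-0.67, -0.96, 0], 0, 0]
    - [[-0.67, -0.96, 0], 0, 0]
    - [[-0.67, -0.96, 0], 0, 0]
    - [[-0.67, -0.96, 0], 0, 0]
    - [[-0.67, -0.96, 0], 0, 0]
    - [[-0.67, -0.96, 0], 0, 0]
    - [[-0.67, -0.96, 0], 0, 0]
    - [[-0.67, -0.96, 0], 0, 0]
    - [[-0.67, -0.96, 0], 0, 0]
    - [[-0.67, -0.96, 0], 0, 0]
    - [[-0.67, -0.96, 0], 0, 0]
    - [[-0.67, -0.96, 0], 0, 0]
    - [[0, 0, 0], 0, 0]
    - [[0, 0, 0], 0, 0]
    - [[0, 0, 0], 0, 0]

```text
t: 15.15
ee_pos: [658.2, 66.3, 229.8]
orientation: [0.294, -3.126, -0.0]
ft_force: [-0.2, -0.1, 0.8]
width: 87.6
grasp_force: 0.0
```

```bash
python3 go.py 661.2 67 120 100.8
```

```text
t 15.15 at [658.2  66.3 229.8] y-ang 100.74 tilt [-2.1e-03  1.0e-04 -1.0e+00] w 87.6 F [-0.2 -0.1  0.8] q [ 0.08  0.47  1.54  0.    1.14 -1.68]
shift [-0.13  0.    4.39] turn -0.01
```

Call:
move_arm:
  steps:
    - [[-0.1, 0, 0.3], 0, 0]
    - [[0, 0, 0.8], 0, 0]
    - [[0, 0, 1], 0, 0]
    - [[0, 0, 1], 0, 0]
    - [[0, 0, 0.8], 0, 0]
    - [[0, 0, 0.4], 0, 0]
    - [[0, 0, 0.1], 0, 0]
    - [[0, 0, 0], 0, 0]
    - [[0, 0, 0], 0, 0]
    - [[0, 0, 0], 0, 1]
    - [[0, 0, 0], 0, 1]
    - [[0, 0, 0], 0, 1]
    - [[0, 0, 0], 0, 1]
    - [[0, 0, 0], 0, 1]
    - [[0, 0, 0], 0, 1]
    - [[0, 0, 0], 0, 1]
    - [[0, 0, 0], 0, 1]
    - [[0, 0, 0], 0, 1]
    - [[0, 0, 0], 0, 1]

```text
t: 16.73
ee_pos: [661.7, 66.5, 121.0]
orientation: [-0.295, 3.128, -0.0]
ft_force: [-0.9, 0.5, 1.2]
width: 44.5
grasp_force: 30.0
```

```bash
python3 go.py 467 323 143.6 100.8
```

```text
t 16.7333 at [661.7  66.5 121. ] y-ang 100.76 tilt [ 0. -0. -1.] w 44.5 F [-0.9  0.5  1.2] q [ 0.08  0.6   1.6  -0.    0.94 -1.68]
shift [ 5.74 11.53 -0.9 ] turn -0.01
```

Call:
move_arm:
  steps:
    - [[0, 0, -0.2], 0, 1]
    - [[0, 0, -0.6], 0, 1]
    - [[0, 0, -0.9], 0, 1]
    - [[0, 0, -0.9], 0, 1]
    - [[0, 0, -0.7], 0, 1]
    - [[0, 0, -0.3], 0, 1]
    - [[0.2, 0.4, 0], 0, 1]
    - [[0.4, 0.8, 0], 0, 1]
    - [[0.5, 1, 0], 0, 1]
    - [[0.5, 1, 0], 0, 1]
    - [[0.5, 1, 0], 0, 1]
    - [[0.5, 1, 0], 0, 1]
    - [[0.5, 1, 0], 0, 1]
    - [[0.5, 1, 0], 0, 1]
    - [[0.5, 1, 0], 0, 1]
    - [[0.5, 1, 0], 0, 1]
    - [[0.5, 1, 0], 0, 1]
    - [[0.4, 0.8, 0], 0, 1]
    - [[0.24, 0.53, 0], 0, 1]
    - [[0, 0, 0], 0, 1]

```text
t: 18.4
ee_pos: [463.7, 324.6, 209.3]
orientation: [0.299, -3.124, 0.001]
ft_force: [-0.4, -0.4, -3.1]
width: 44.3
grasp_force: 30.0
```

Call:
move_arm:
  steps:
    - [[0, 0, 0], 0, 1]
    - [[0, 0, 0.3], 0, 1]
    - [[0, 0, 0.7], 0, 1]
    - [[0, 0, 0.9], 0, 1]
    - [[0, 0, 0.7], 0, 1]
    - [[0, 0, 0.4], 0, 1]
    - [[0, 0, 0.15], 0, 1]
    - [[0, 0, 0.05], 0, 1]
    - [[0, 0, 0], 0, 1]
    - [[0, 0, 0], 0, 1]

```text
t: 19.23
ee_pos: [467.5, 323.0, 131.4]
orientation: [-0.294, 3.127, 0.001]
ft_force: [-0.5, -0.8, -2.1]
width: 44.2
grasp_force: 30.0
```

```bash
python3 go.py 467 323 130 100.8
```

```text
t 19.2333 at [467.5 323.  131.4] y-ang 100.74 tilt [ 9.e-04  6.e-04 -1.e+00] w 44.2 F [-0.5 -0.8 -2.1] q [ 0.58  0.46  1.82 -0.    0.86 -1.17]
shift [0.02 0.   0.06] turn -0.01
```

Call:
move_arm:
  steps:
    - [[0, 0, 0.03], 0, 1]
    - [[0, 0, 0.03], 0, 1]
    - [[0, 0, 0], 0, 1]
    - [[0, 0, 0], 0, 1]

```text
t: 19.57
ee_pos: [467.3, 323.2, 130.0]
orientation: [-0.295, 3.127, 0.001]
ft_force: [0.2, -1.1, -0.0]
width: 44.1
grasp_force: 30.0
```

Call:
move_arm:
  steps:
    - [[0, 0, 0], 0, 0.5]
    - [[0, 0, 0], 0, 0]
    - [[0, 0, 0], 0, 0]
    - [[0, 0, 0], 0, 0]
    - [[0, 0, 0], 0, 0]
    - [[0, 0, 0], 0, 0]
    - [[0, 0, 0], 0, 0]
    - [[0, 0, -0.3], 0, 0]
    - [[0, 0, -0.8], 0, 0]
    - [[0, 0, -1], 0, 0]
    - [[0, 0, -0.9], 0, 0]
    - [[0, 0, -0.3], 0, 0]
    - [[0, 0, 0], 0, 0]
    - [[0, 0, 0], 0, 0]

```text
t: 20.73
ee_pos: [466.8, 322.8, 211.8]
orientation: [-0.295, 3.127, 0.0]
ft_force: [-0.0, -0.1, -0.5]
width: 87.7
grasp_force: 0.0
```

```bash
python3 go.py 687 -66.6 112 100.8
```

```text
t 20.7333 at [466.8 322.8 211.8] y-ang 100.76 tilt [ 3.e-04  2.e-04 -1.e+00] w 87.7 F [-0.  -0.1 -0.5] q [ 0.58  0.35  1.77 -0.    1.02 -1.17]
shift [ -5.74 -16.95   3.99] turn -0.01
```

Call:
move_arm:
  steps:
    - [[-0.34, -1, 0], 0, 0]
    - [[-0.34, -1, 0], 0, 0]
    - [[-0.34, -1, 0], 0, 0]
    - [[-0.34, -1, 0], 0, 0]
    - [[-0.34, -1, 0], 0, 0]
    - [[-0.34, -1, 0], 0, 0]
    - [[-0.34, -1, 0], 0, 0]
    - [[-0.34, -1, 0], 0, 0]
    - [[-0.34, -1, 0], 0, 0]
    - [[-0.34, -1, 0], 0, 0]
    - [[-0.34, -1, 0], 0, 0]
    - [[-0.34, -1, 0], 0, 0]
    - [[-0.34, -1, 0], 0, 0]
    - [[-0.34, -1, 0], 0, 0]
    - [[-0.34, -1, 0], 0, 0]
    - [[-0.34, -1, 0], 0, 0]
    - [[-0.3, -0.95, 0], 0, 0]
    - [[0, 0, 0], 0, 0]
    - [[0, 0, 0], 0, 0]
    - [[0, 0, 0], 0, 0]

```text
t: 22.4
ee_pos: [685.8, -66.2, 210.1]
orientation: [0.294, -3.125, -0.002]
ft_force: [-0.8, -0.3, -0.6]
width: 88.1
grasp_force: 0.0
```

```bash
python3 go.py 687 -66.6 112 100.8
```

```text
t 22.4 at [685.8 -66.2 210.1] y-ang 100.74 tilt [-3.1e-03  7.0e-04 -1.0e+00] w 88.1 F [-0.8 -0.3 -0.6] q [-0.11  0.53  1.48  0.    1.13 -1.87]
shift [-0.05 -0.03  3.92] turn -0.01
```

Call:
move_arm:
  steps:
    - [[-0.02, -0.02, 0.3], 0, 0]
    - [[0, 0, 0.8], 0, 0]
    - [[0, 0, 1], 0, 0]
    - [[0, 0, 0.9], 0, 0]
    - [[0, 0, 0.6], 0, 0]
    - [[0, 0, 0.25], 0, 0]
    - [[0, 0, 0.1], 0, 0]
    - [[0, 0, 0], 0, 0]
    - [[0, 0, 0], 0, 0]
    - [[0, 0, 0], 0, 1]
    - [[0, 0, 0], 0, 1]
    - [[0, 0, 0], 0, 1]
    - [[0, 0, 0], 0, 1]
    - [[0, 0, 0], 0, 1]
    - [[0, 0, 0], 0, 1]
    - [[0, 0, 0], 0, 1]
    - [[0, 0, 0], 0, 1]
    - [[0, 0, 0], 0, 1]
    - [[0, 0, 0], 0, 1]
    - [[0, 0, 0], 0, 1]

```text
t: 24.07
ee_pos: [687.6, -66.9, 113.1]
orientation: [0.295, -3.128, -0.0]
ft_force: [-0.5, 0.2, 0.4]
width: 35.6
grasp_force: 30.0
```

```bash
python3 go.py 547 313 130 100.8
```

```text
t 24.0667 at [687.6 -66.9 113.1] y-ang 100.76 tilt [-1.e-04  0.e+00 -1.e+00] w 35.6 F [-0.5  0.2  0.4] q [-0.11  0.64  1.54  0.    0.96 -1.87]
shift [ 2.69 15.98 -0.67] turn -0.01
```

Call:
move_arm:
  steps:
    - [[0, 0, -0.2], 0, 1]
    - [[0, 0, -0.6], 0, 1]
    - [[0, 0, -0.9], 0, 1]
    - [[0, 0, -1], 0, 1]
    - [[0, 0, -1], 0, 1]
    - [[0, 0, -0.5], 0, 1]
    - [[0, 0, -0.2], 0, 1]
    - [[0, 0, 0], 0, 1]

```text
t: 24.73
ee_pos: [688.1, -67.1, 224.8]
orientation: [-0.294, 3.125, -0.001]
ft_force: [0.2, -0.2, -3.6]
width: 34.8
grasp_force: 30.0
```

Call:
move_arm:
  steps:
    - [[0.07, 0.4, 0], 0, 1]
    - [[0.13, 0.8, 0], 0, 1]
    - [[0.17, 1, 0], 0, 1]
    - [[0.17, 1, 0], 0, 1]
    - [[0.17, 1, 0], 0, 1]
    - [[0.17, 1, 0], 0, 1]
    - [[0.17, 1, 0], 0, 1]
    - [[0.17, 1, 0], 0, 1]
    - [[0.17, 1, 0], 0, 1]
    - [[0.17, 1, 0], 0, 1]
    - [[0.17, 1, 0], 0, 1]
    - [[0.17, 1, 0], 0, 1]
    - [[0.17, 1, 0], 0, 1]
    - [[0.17, 1, 0], 0, 1]
    - [[0.17, 1, 0], 0, 1]
    - [[0.15, 0.9, 0], 0, 1]
    - [[0.09, 0.6, 0], 0, 1]
    - [[0.04, 0.28, 0], 0, 1]
    - [[0, 0, 0], 0, 1]
    - [[0, 0, 0], 0, 1]

```text
t: 26.4
ee_pos: [546.7, 312.5, 222.5]
orientation: [0.295, -3.127, 0.001]
ft_force: [0.0, 0.0, -2.8]
width: 35.7
grasp_force: 30.0
```

Call:
move_arm:
  steps:
    - [[0, 0, 0.3], 0, 1]
    - [[0, 0, 0.8], 0, 1]
    - [[0, 0, 1], 0, 1]
    - [[0, 0, 0.9], 0, 1]
    - [[0, 0, 0.6], 0, 1]
    - [[0, 0, 0.25], 0, 1]
    - [[0, 0, 0.1], 0, 1]
    - [[0, 0, 0.05], 0, 1]
    - [[0, 0, 0.03], 0, 1]
    - [[0, 0, 0], 0, 1]
    - [[0, 0, 0], 0, 1]
    - [[0, 0, 0], 0, 1]

```text
t: 27.4
ee_pos: [547.4, 313.2, 123.3]
orientation: [-0.294, 3.126, 0.001]
ft_force: [-1.3, -0.0, -3.6]
width: 35.8
grasp_force: 30.0
```

Call:
move_arm:
  steps:
    - [[0, 0, 0.02], 0, 1]
    - [[0, 0, 0.02], 0, 1]
    - [[0, 0, 0], 0, 1]
    - [[0, 0, 0], 0, 1]

```text
t: 27.73
ee_pos: [547.3, 313.2, 122.1]
orientation: [-0.295, 3.127, 0.001]
ft_force: [-0.4, 0.9, 2.1]
width: 35.0
grasp_force: 30.0
```

Call:
move_arm:
  steps:
    - [[0, 0, 0], 0, 0.5]
    - [[0, 0, 0], 0, 0]
    - [[0, 0, 0], 0, 0]
    - [[0, 0, 0], 0, 0]
    - [[0, 0, 0], 0, 0]
    - [[0, 0, 0], 0, 0]
    - [[0, 0, 0], 0, 0]
    - [[0, 0, 0], 0, 0]
    - [[0, 0, -0.3], 0, 0]
    - [[0, 0, -0.8], 0, 0]
    - [[0, 0, -1], 0, 0]
    - [[0, 0, -1], 0, 0]
    - [[0, 0, -0.6], 0, 0]
    - [[0, 0, -0.3], 0, 0]
    - [[0, 0, 0], 0, 0]
    - [[0, 0, 0], 0, 0]

```text
t: 29.07
ee_pos: [546.8, 312.8, 221.3]
orientation: [-0.295, 3.128, 0.0]
ft_force: [-0.7, 0.1, -0.2]
width: 87.9
grasp_force: 0.0
```

```bash
python3 go.py 600 0 220 100.8
python3 - <<'E'
from h import *
d=cam('top');s=cam('scene');cv2.imwrite('pics/b1.png',d['image'][60:380,90:570,::-1])
M=[(v,c[0]['pixels'],np.zeros((480,640),bool)) for v,n in((d,'top'),(s,'scene')) if (c:=cams.cut_out(n,'salt_pot'))]
print(len(M),fit(M,'salt_pot',[672,0,6]),fit(M,'salt_pot',[672,0],6.))
E
```

```text
t 29.0667 at [546.8 312.8 221.3] y-ang 100.76 tilt [ 1.e-04  0.e+00 -1.e+00] w 87.9 F [-0.7  0.1 -0.2] q [ 0.5   0.43  1.62 -0.    1.09 -1.26]
shift [  0.24 -12.69   0.05] turn -0.01
2 (array([672.16604519,   1.24553463,   0.93048602]), np.float64(0.14074701487070546)) (array([672.09698868,   1.42460823]), np.float64(0.1651435792249652))
```

View pics/b1.png

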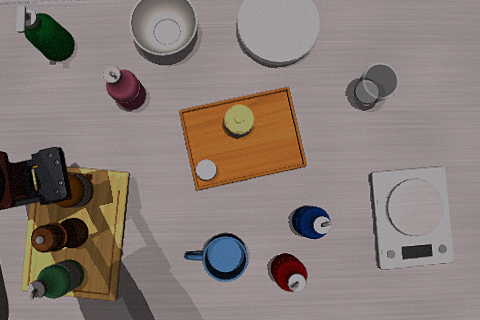

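The crop shows the three standing on the board and the salt pot alone on the tray at (238,120). I'll fetch it now.

```bash
python3 go.py 672.2 1 23 100.8
```

```text
t 29.2667 at [546.3 312.6 220. ] y-ang 100.76 tilt [-0.0021 -0.0011 -1.    ] w 87.5 F [-0.5  0.1 -0.5] q [ 0.5   0.43  1.62 -0.    1.09 -1.26]
shift [ -2.64 -13.18   7.88] turn -0.01
```

Call:
move_arm:
  steps:
    - [[-0.2, -1, 0], 0, 0]
    - [[-0.2, -1, 0], 0, 0]
    - [[-0.2, -1, 0], 0, 0]
    - [[-0.2, -1, 0], 0, 0]
    - [[-0.2, -1, 0], 0, 0]
    - [[-0.2, -1, 0], 0, 0]
    - [[-0.2, -1, 0], 0, 0]
    - [[-0.2, -1, 0], 0, 0]
    - [[-0.2, -1, 0], 0, 0]
    - [[-0.2, -1, 0], 0, 0]
    - [[-0.2, -1, 0], 0, 0]
    - [[-0.2, -1, 0], 0, 0]
    - [[-0.2, -1, 0.5], 0, 0]
    - [[0, -0.18, 1], 0, 0]
    - [[0, 0, 1], 0, 0]
    - [[0, 0, 1], 0, 0]
    - [[0, 0, 0.5], 0, 0]
    - [[0, 0, 0], 0, 0]
    - [[0, 0, 0], 0, 0]

```text
t: 30.85
ee_pos: [671.9, 1.5, 120.8]
orientation: [0.295, -3.126, -0.0]
ft_force: [0.3, 0.7, -0.2]
width: 87.7
grasp_force: 0.0
```

```bash
python3 go.py 672.2 1 23 100.8
```

```text
t 30.85 at [671.9   1.5 120.8] y-ang 100.77 tilt [-0.0018  0.     -1.    ] w 87.7 F [ 0.3  0.7 -0.2] q [-0.02  0.61  1.58 -0.    0.95 -1.77]
shift [-0.01 -0.02  3.91] turn -0.01
```

Call:
move_arm:
  steps:
    - [[0, -0.01, 0.3], 0, 0]
    - [[0, 0, 0.8], 0, 0]
    - [[0, 0, 1], 0, 0]
    - [[0, 0, 0.9], 0, 0]
    - [[0, 0, 0.6], 0, 0]
    - [[0, 0, 0.2], 0, 0]
    - [[0, 0, 0.1], 0, 0]
    - [[0, 0, 0], 0, 0]
    - [[0, 0, 0], 0, 0]
    - [[0, 0, 0], 0, 1]
    - [[0, 0, 0], 0, 1]
    - [[0, 0, 0], 0, 1]
    - [[0, 0, 0], 0, 1]
    - [[0, 0, 0], 0, 1]
    - [[0, 0, 0], 0, 1]
    - [[0, 0, 0], 0, 1]
    - [[0, 0, 0], 0, 1]
    - [[0, 0, 0], 0, 1]

```text
t: 32.35
ee_pos: [672.5, 1.1, 24.2]
orientation: [-0.294, 3.128, -0.0]
ft_force: [-1.4, 0.4, 2.8]
width: 55.7
grasp_force: 30.0
```

```bash
python3 go.py 500.5 -331.5 53 100.8
```

```text
t 32.35 at [672.5   1.1  24.2] y-ang 100.76 tilt [ 2.e-04 -0.e+00 -1.e+00] w 55.7 F [-1.4  0.4  2.8] q [-0.02  0.74  1.6  -0.    0.8  -1.77]
shift [  9.24 -11.79  -1.15] turn -0.01
```

Call:
move_arm:
  steps:
    - [[0, 0, -0.2], 0, 1]
    - [[0, 0, -0.6], 0, 1]
    - [[0, 0, -0.9], 0, 1]
    - [[0, 0, -1], 0, 1]
    - [[0, 0, -1], 0, 1]
    - [[0, 0, -0.5], 0, 1]
    - [[0, 0, -0.2], 0, 1]
    - [[0, 0, 0], 0, 1]

```text
t: 33.02
ee_pos: [673.0, 1.1, 135.5]
orientation: [-0.294, 3.125, -0.0]
ft_force: [-0.6, -0.0, -2.8]
width: 55.7
grasp_force: 30.0
```

Call:
move_arm:
  steps:
    - [[0.31, -0.4, 0], 0, 1]
    - [[0.55, -0.7, 0], 0, 1]
    - [[0.7, -0.9, 0], 0, 1]
    - [[0.7, -0.9, 0], 0, 1]
    - [[0.7, -0.9, 0], 0, 1]
    - [[0.7, -0.9, 0], 0, 1]
    - [[0.7, -0.9, 0], 0, 1]
    - [[0.7, -0.9, 0], 0, 1]
    - [[0.7, -0.9, 0], 0, 1]
    - [[0.7, -0.9, 0], 0, 1]
    - [[0.7, -0.9, 0], 0, 1]
    - [[0.7, -0.9, 0], 0, 1]
    - [[0.65, -0.8, 0], 0, 1]
    - [[0.42, -0.5, 0], 0, 1]
    - [[0.31, -0.39, 0], 0, 1]
    - [[0, 0, 0], 0, 1]
    - [[0, 0, 0], 0, 1]
    - [[0, 0, 0], 0, 1]

```text
t: 34.52
ee_pos: [500.3, -330.7, 133.3]
orientation: [0.295, -3.127, -0.002]
ft_force: [0.3, -0.6, -1.8]
width: 55.3
grasp_force: 30.0
```

```bash
python3 go.py 500.5 -331.5 53 100.8;python3 - <<'E'
from h import *
d=cam('wrist');cv2.imwrite('pics/w2.png',d['image'][...,::-1]);print(proj(d,[500.5,-331.5,35]))
a=np.linspace(0,6.28,9);print(proj(d,np.c_[500.5+55*np.cos(a),-331.5+55*np.sin(a),0*a+35]).round().tolist())
for n in('wrist','scene','top'):
  if n!='wrist': e=cam(n);print(n,proj(e,[500.5,-331.5,35]).round(1));cv2.imwrite(f'pics/{n}2.png',e['image'][...,::-1])
E
```

```text
t 34.5167 at [ 500.3 -330.7  133.3] y-ang 100.77 tilt [-9.e-04  9.e-04 -1.e+00] w 55.3 F [ 0.3 -0.6 -1.8] q [-0.6   0.5   1.75  0.    0.9  -2.36]
shift [-0.   -0.03  3.21] turn -0.01
[[321.8080494  245.95133193]]
[[310.0, 308.0], [359.0, 299.0], [390.0, 258.0], [382.0, 207.0], [336.0, 176.0], [280.0, 188.0], [252.0, 233.0], [266.0, 282.0], [309.0, 308.0]]
scene [[227.6 169.1]]
top [[504.6 266.8]]
```

View pics/w2.png

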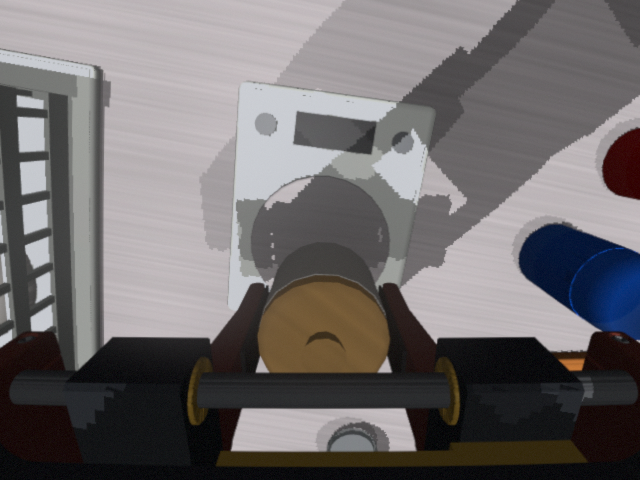

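The plate spans columns 252–390 with its top at row 176, as predicted from (500.5,-331.5). Lowering.

Call:
move_arm:
  steps:
    - [[0, -0.02, 0.3], 0, 1]
    - [[0, 0, 0.7], 0, 1]
    - [[0, 0, 0.9], 0, 1]
    - [[0, 0, 0.7], 0, 1]
    - [[0, 0, 0.35], 0, 1]
    - [[0, 0, 0.15], 0, 1]
    - [[0, 0, 0.08], 0, 1]
    - [[0, 0, 0], 0, 1]
    - [[0, 0, 0], 0, 1]
    - [[0, 0, 0.03], 0, 1]
    - [[0, 0, 0], 0, 1]
    - [[0, 0, 0], 0, 1]

```text
t: 35.67
ee_pos: [500.8, -332.3, 54.3]
orientation: [-0.294, 3.127, -0.001]
ft_force: [-1.2, -0.2, -1.9]
width: 56.0
grasp_force: 30.0
```

Call:
move_arm:
  steps:
    - [[0, 0, 0.03], 0, 1]
    - [[0, 0, 0], 0, 1]
    - [[0, 0, 0], 0, 1]

```text
t: 35.92
ee_pos: [500.7, -332.2, 53.2]
orientation: [-0.294, 3.127, -0.0]
ft_force: [0.1, 0.7, 0.0]
width: 55.6
grasp_force: 30.0
```

Call:
move_arm:
  steps:
    - [[0, 0, 0.01], 0, 1]
    - [[0, 0, 0], 0, 0.5]
    - [[0, 0, 0], 0, 0]
    - [[0, 0, 0], 0, 0]
    - [[0, 0, 0], 0, 0]
    - [[0, 0, 0], 0, 0]
    - [[0, 0, 0], 0, 0]
    - [[0, 0, -0.3], 0, 0]
    - [[0, 0, -0.8], 0, 0]
    - [[0, 0, -1], 0, 0]
    - [[0, 0, -1], 0, 0]
    - [[0, 0, -1], 0, 0]
    - [[0, 0, -1], 0, 0]
    - [[0, 0, -0.9], 0, 0]
    - [[0, 0, -0.5], 0, 0]
    - [[0, 0, 0], 0, 0]
    - [[0, 0, 0], 0, 0]

```text
t: 37.33
ee_pos: [500.6, -332.1, 215.4]
orientation: [-0.294, 3.127, -0.001]
ft_force: [-0.2, 0.2, 0.4]
width: 87.7
grasp_force: 0.0
```

```bash
python3 go.py 547.3 313.2 212 100.8;python3 - <<'E'
from h import *
d=cam('wrist');cv2.imwrite('pics/w3.png',d['image'][...,::-1])
d=cam('top');s=cam('scene')
M=[]
for v,n in((d,'top'),(s,'scene')):
    c=cams.cut_out(n,'salt_pot')
    if c: print(n,c[0]['rect'],c[0]['p']);M.append((v,c[0]['pixels'],np.zeros((480,640),bool)))
if M: print(fit(M,'salt_pot',[500,-332],35.))
E
```

```text
t 37.3333 at [ 500.6 -332.1  215.4] y-ang 100.76 tilt [ 8.e-04 -5.e-04 -1.e+00] w 87.7 F [-0.2  0.2  0.4] q [-0.61  0.4   1.69  0.    1.05 -2.36]
shift [-6.65 25.01  0.12] turn -0.01
top [511.1, 269.8, 36.9, 29.8] 0.63
scene [225.4, 160.6, 22.9, 30.7] 0.71
(array([ 499.52148438, -330.71582031]), np.float64(0.5825232966681562))
```

View pics/w3.png

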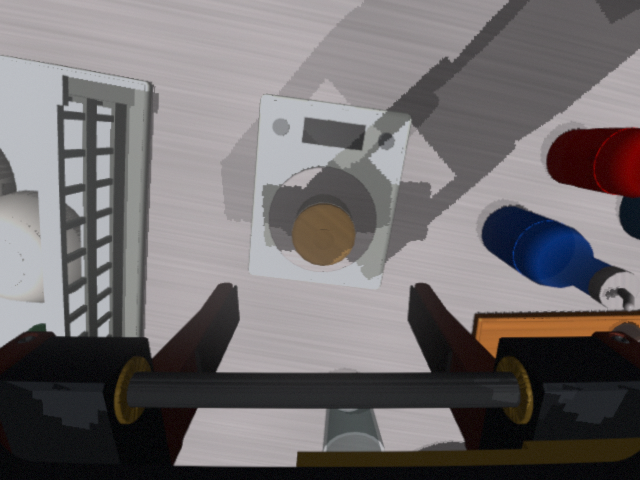

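The salt pot stands upright and centred on the plate at (323,235). Now soy goes back, then the mill, then oil.

Call:
move_arm:
  steps:
    - [[-0.26, 0.98, 0], 0, 0]
    - [[-0.26, 0.98, 0], 0, 0]
    - [[-0.26, 0.98, 0], 0, 0]
    - [[-0.26, 0.98, 0], 0, 0]
    - [[-0.26, 0.98, 0], 0, 0]
    - [[-0.26, 0.98, 0], 0, 0]
    - [[-0.26, 0.98, 0], 0, 0]
    - [[-0.26, 0.98, 0], 0, 0]
    - [[-0.26, 0.98, 0], 0, 0]
    - [[-0.26, 0.98, 0], 0, 0]
    - [[-0.26, 0.98, 0], 0, 0]
    - [[-0.26, 0.98, 0], 0, 0]
    - [[-0.26, 0.98, 0], 0, 0]
    - [[-0.26, 0.98, 0], 0, 0]
    - [[-0.26, 0.98, 0], 0, 0]
    - [[-0.26, 0.98, 0], 0, 0]
    - [[-0.26, 0.98, 0], 0, 0]
    - [[-0.26, 0.98, 0], 0, 0]
    - [[-0.26, 0.98, 0], 0, 0]
    - [[-0.26, 0.98, 0], 0, 0]

```text
t: 39.25
ee_pos: [536.3, 174.7, 214.2]
orientation: [0.294, -3.126, 0.001]
ft_force: [0.4, 0.2, 0.1]
width: 87.9
grasp_force: 0.0
```

Call:
move_arm:
  steps:
    - [[-0.24, 0.9, 0], 0, 0]
    - [[-0.24, 0.9, 0], 0, 0]
    - [[-0.24, 0.9, 0], 0, 0]
    - [[-0.24, 0.9, 0], 0, 0]
    - [[-0.24, 0.9, 0], 0, 0]
    - [[-0.24, 0.9, 0], 0, 0]
    - [[0, 0, 0], 0, 0]
    - [[0, 0, 0], 0, 0]
    - [[0, 0, 0], 0, 0]

```text
t: 40.0
ee_pos: [546.4, 312.3, 214.3]
orientation: [0.295, -3.126, 0.002]
ft_force: [1.0, -0.9, 0.0]
width: 88.0
grasp_force: 0.0
```

```bash
python3 go.py 547.3 313.2 122 100.8
```

```text
t 40.0 at [546.4 312.3 214.3] y-ang 100.77 tilt [-0.0015 -0.0012 -1.    ] w 88.0 F [ 1.  -0.9  0. ] q [ 0.5   0.44  1.63 -0.    1.08 -1.26]
shift [-0.05  0.03  3.69] turn -0.01
```

Call:
move_arm:
  steps:
    - [[0, 0.02, 0.3], 0, 0]
    - [[0, 0, 0.8], 0, 0]
    - [[0, 0, 1], 0, 0]
    - [[0, 0, 0.8], 0, 0]
    - [[0, 0, 0.5], 0, 0]
    - [[0, 0, 0.2], 0, 0]
    - [[0, 0, 0.07], 0, 0]
    - [[0, 0, 0], 0, 0]
    - [[0, 0, 0], 0, 0]
    - [[0, 0, 0], 0, 0]

```text
t: 40.83
ee_pos: [547.6, 313.8, 124.7]
orientation: [-0.294, 3.126, 0.001]
ft_force: [0.6, 0.3, 0.6]
width: 87.6
grasp_force: 0.0
```

```bash
python3 go.py 547.3 313.2 122 100.8
```

```text
t 40.8333 at [547.6 313.8 124.7] y-ang 100.75 tilt [ 0.0018  0.001  -1.    ] w 87.6 F [0.6 0.3 0.6] q [ 0.5   0.55  1.68 -0.    0.91 -1.26]
shift [ 0.02 -0.02  0.11] turn -0.01
```

Call:
move_arm:
  steps:
    - [[0.01, -0.01, 0.06], 0, 0.5]
    - [[0, 0, 0], 0, 1]
    - [[0, 0, 0], 0, 1]
    - [[0, 0, 0], 0, 1]
    - [[0, 0, 0], 0, 1]
    - [[0, 0, 0], 0, 1]
    - [[0, 0, 0], 0, 1]
    - [[0, 0, 0], 0, 1]
    - [[0, 0, 0], 0, 1]
    - [[0, 0, 0], 0, 1]
    - [[0, 0, 0], 0, 1]

```text
t: 41.75
ee_pos: [546.6, 313.2, 121.9]
orientation: [0.295, -3.128, -0.0]
ft_force: [-0.1, 0.4, -0.1]
width: 35.1
grasp_force: 30.0
```

```bash
python3 go.py 687.5 -66.8 113 100.8
```

```text
t 41.75 at [546.6 313.2 121.9] y-ang 100.76 tilt [-0.e+00  1.e-04 -1.e+00] w 35.1 F [-0.1  0.4 -0.1] q [ 0.5   0.55  1.68  0.    0.91 -1.26]
shift [ -2.7  -15.99   0.35] turn -0.01
```

Call:
move_arm:
  steps:
    - [[0, 0, -0.2], 0, 1]
    - [[0, 0, -0.6], 0, 1]
    - [[0, 0, -0.9], 0, 1]
    - [[0, 0, -1], 0, 1]
    - [[0, 0, -1], 0, 1]
    - [[0, 0, -0.5], 0, 1]
    - [[0, 0, -0.2], 0, 1]
    - [[0, 0, 0], 0, 1]

```text
t: 42.42
ee_pos: [546.9, 313.3, 232.7]
orientation: [-0.294, 3.126, 0.001]
ft_force: [0.5, -0.1, -3.4]
width: 35.7
grasp_force: 30.0
```

Call:
move_arm:
  steps:
    - [[-0.07, -0.4, 0], 0, 1]
    - [[-0.13, -0.8, 0], 0, 1]
    - [[-0.17, -1, 0], 0, 1]
    - [[-0.17, -1, 0], 0, 1]
    - [[-0.17, -1, 0], 0, 1]
    - [[-0.17, -1, 0], 0, 1]
    - [[-0.17, -1, 0], 0, 1]
    - [[-0.17, -1, 0], 0, 1]
    - [[-0.17, -1, 0], 0, 1]
    - [[-0.17, -1, 0], 0, 1]
    - [[-0.17, -1, 0], 0, 1]
    - [[-0.17, -1, 0], 0, 1]
    - [[-0.17, -1, 0], 0, 1]
    - [[-0.17, -1, 0], 0, 1]
    - [[-0.17, -1, 0], 0, 1]
    - [[-0.15, -0.9, 0], 0, 1]
    - [[-0.09, -0.6, 0], 0, 1]
    - [[-0.04, -0.28, 0], 0, 1]
    - [[0, 0, 0], 0, 1]
    - [[0, 0, 0], 0, 1]

```text
t: 44.08
ee_pos: [686.6, -66.4, 231.0]
orientation: [0.294, -3.126, -0.001]
ft_force: [1.4, 0.8, -2.6]
width: 35.1
grasp_force: 30.0
```

Call:
move_arm:
  steps:
    - [[0, 0, 0.3], 0, 1]
    - [[0, 0, 0.8], 0, 1]
    - [[0, 0, 1], 0, 1]
    - [[0, 0, 1], 0, 1]
    - [[0, 0, 0.7], 0, 1]
    - [[0, 0, 0.5], 0, 1]
    - [[0, 0, 0.25], 0, 1]
    - [[0, 0, 0.1], 0, 1]
    - [[0, 0, 0.05], 0, 1]
    - [[0, 0, 0], 0, 1]
    - [[0, 0, 0], 0, 1]
    - [[0, 0, 0], 0, 1]

```text
t: 45.08
ee_pos: [688.0, -66.9, 115.6]
orientation: [-0.294, 3.126, -0.001]
ft_force: [0.0, -0.3, -3.5]
width: 35.2
grasp_force: 30.0
```

```bash
python3 go.py 687.5 -66.8 113 100.8
```

```text
t 45.0833 at [688.  -66.9 115.6] y-ang 100.76 tilt [ 1.8e-03 -2.0e-04 -1.0e+00] w 35.2 F [ 0.  -0.3 -3.5] q [-0.11  0.64  1.54 -0.    0.96 -1.87]
shift [0.02 0.01 0.1 ] turn -0.01
```

Call:
move_arm:
  steps:
    - [[0, 0, 0.03], 0, 1]
    - [[0, 0, 0.02], 0, 1]
    - [[0, 0, 0], 0, 1]
    - [[0, 0, 0], 0, 1]

```text
t: 45.42
ee_pos: [687.3, -66.8, 113.3]
orientation: [-0.294, 3.128, -0.0]
ft_force: [-0.3, 0.4, -3.7]
width: 35.5
grasp_force: 30.0
```

Call:
move_arm:
  steps:
    - [[0, 0, 0.02], 0, 1]
    - [[0, 0, 0], 0, 1]
    - [[0, 0, 0], 0, 1]

```text
t: 45.67
ee_pos: [687.5, -66.8, 112.9]
orientation: [-0.294, 3.127, -0.0]
ft_force: [-0.3, 1.2, -1.3]
width: 35.2
grasp_force: 30.0
```

Call:
move_arm:
  steps:
    - [[0, 0, 0.01], 0, 1]
    - [[0, 0, 0], 0, 0.5]
    - [[0, 0, 0], 0, 0]
    - [[0, 0, 0], 0, 0]
    - [[0, 0, 0], 0, 0]
    - [[0, 0, 0], 0, 0]
    - [[0, 0, 0], 0, 0]
    - [[0, 0, 0], 0, 0]
    - [[0, 0, -0.3], 0, 0]
    - [[0, 0, -0.8], 0, 0]
    - [[0, 0, -1], 0, 0]
    - [[0, 0, -1], 0, 0]
    - [[0, 0, -0.7], 0, 0]
    - [[0, 0, -0.3], 0, 0]
    - [[0, 0, 0], 0, 0]

```text
t: 46.92
ee_pos: [688.5, -66.9, 217.7]
orientation: [-0.294, 3.124, -0.001]
ft_force: [0.5, 0.3, -0.2]
width: 87.7
grasp_force: 0.0
```

```bash
python3 go.py 467.3 323.1 130 100.8
```

```text
t 46.9167 at [688.5 -66.9 217.7] y-ang 100.76 tilt [ 4.3e-03 -5.0e-04 -1.0e+00] w 87.7 F [ 0.5  0.3 -0.2] q [-0.11  0.52  1.48 -0.    1.14 -1.87]
shift [ 5.8  16.98  3.46] turn -0.01
```

Call:
move_arm:
  steps:
    - [[0.34, 1, 0], 0, 0]
    - [[0.34, 1, 0], 0, 0]
    - [[0.34, 1, 0], 0, 0]
    - [[0.34, 1, 0], 0, 0]
    - [[0.34, 1, 0], 0, 0]
    - [[0.34, 1, 0], 0, 0]
    - [[0.34, 1, 0], 0, 0]
    - [[0.34, 1, 0], 0, 0]
    - [[0.34, 1, 0], 0, 0]
    - [[0.34, 1, 0], 0, 0]
    - [[0.34, 1, 0], 0, 0]
    - [[0.34, 1, 0], 0, 0]
    - [[0.34, 1, 0], 0, 0]
    - [[0.34, 1, 0], 0, 0]
    - [[0.34, 1, 0], 0, 0]
    - [[0.34, 1, 0], 0, 0]
    - [[0.32, 0.97, 0], 0, 0]
    - [[0, 0, 0], 0, 0]
    - [[0, 0, 0], 0, 0]
    - [[0, 0, 0], 0, 0]

```text
t: 48.58
ee_pos: [466.4, 322.5, 214.0]
orientation: [0.295, -3.126, 0.002]
ft_force: [-0.1, 1.0, 0.7]
width: 88.0
grasp_force: 0.0
```

```bash
python3 go.py 467.3 323.1 130 100.8
```

```text
t 48.5833 at [466.4 322.5 214. ] y-ang 100.79 tilt [-0.0012 -0.0012 -1.    ] w 88.0 F [-0.1  1.   0.7] q [ 0.58  0.35  1.77 -0.    1.03 -1.17]
shift [-0.05  0.02  3.36] turn -0.0
```

Call:
move_arm:
  steps:
    - [[-0.01, 0.01, 0.3], 0, 0]
    - [[0, 0, 0.8], 0, 0]
    - [[0, 0, 1], 0, 0]
    - [[0, 0, 0.8], 0, 0]
    - [[0, 0, 0.35], 0, 0]
    - [[0, 0, 0.12], 0, 0]
    - [[0, 0, 0], 0, 0]
    - [[0, 0, 0], 0, 0]
    - [[0, 0, 0], 0, 0]
    - [[0, 0, 0], 0, 0]

```text
t: 49.42
ee_pos: [467.5, 323.8, 131.8]
orientation: [-0.294, 3.126, 0.002]
ft_force: [-0.1, 0.7, -0.2]
width: 87.8
grasp_force: 0.0
```

```bash
python3 go.py 467.3 323.1 130 100.8
```

```text
t 49.4167 at [467.5 323.8 131.8] y-ang 100.75 tilt [ 0.0017  0.0011 -1.    ] w 87.8 F [-0.1  0.7 -0.2] q [ 0.58  0.46  1.82  0.    0.86 -1.17]
shift [ 0.01 -0.03  0.07] turn -0.01
```

Call:
move_arm:
  steps:
    - [[0, -0.02, 0.03], 0, 0.5]
    - [[0, 0, 0], 0, 1]
    - [[0, 0, 0], 0, 1]
    - [[0, 0, 0], 0, 1]
    - [[0, 0, 0], 0, 1]
    - [[0, 0, 0], 0, 1]
    - [[0, 0, 0], 0, 1]
    - [[0, 0, 0], 0, 1]
    - [[0, 0, 0], 0, 1]
    - [[0, 0, 0], 0, 1]

```text
t: 50.25
ee_pos: [466.9, 323.0, 129.9]
orientation: [0.294, -3.128, -0.0]
ft_force: [-0.5, -0.3, 0.2]
width: 44.3
grasp_force: 30.0
```

```bash
python3 go.py 661.5 66.6 121 100.8
```

```text
t 50.25 at [466.9 323.  129.9] y-ang 100.76 tilt [-1.e-04  1.e-04 -1.e+00] w 44.3 F [-0.5 -0.3  0.2] q [ 0.58  0.46  1.82  0.    0.86 -1.17]
shift [ -5.73 -11.53   0.36] turn -0.01
```

Call:
move_arm:
  steps:
    - [[0, 0, -0.2], 0, 1]
    - [[0, 0, -0.6], 0, 1]
    - [[0, 0, -0.9], 0, 1]
    - [[0, 0, -0.9], 0, 1]
    - [[0, 0, -0.7], 0, 1]
    - [[0, 0, -0.3], 0, 1]
    - [[-0.2, -0.4, 0], 0, 1]
    - [[-0.4, -0.8, 0], 0, 1]
    - [[-0.5, -1, 0], 0, 1]
    - [[-0.5, -1, 0], 0, 1]
    - [[-0.5, -1, 0], 0, 1]
    - [[-0.5, -1, 0], 0, 1]
    - [[-0.5, -1, 0], 0, 1]
    - [[-0.5, -1, 0], 0, 1]
    - [[-0.5, -1, 0], 0, 1]
    - [[-0.5, -1, 0], 0, 1]
    - [[-0.5, -1, 0], 0, 1]
    - [[-0.4, -0.8, 0], 0, 1]
    - [[-0.24, -0.53, 0], 0, 1]
    - [[0, 0, 0], 0, 1]

```text
t: 51.92
ee_pos: [662.4, 63.4, 218.2]
orientation: [0.29, -3.127, 0.001]
ft_force: [1.0, -0.6, -3.3]
width: 44.5
grasp_force: 30.0
```

Call:
move_arm:
  steps:
    - [[0, 0, 0], 0, 1]
    - [[0, 0, 0], 0, 1]
    - [[0, 0, 0.3], 0, 1]
    - [[0, 0, 0.8], 0, 1]
    - [[0, 0, 1], 0, 1]
    - [[0, 0, 0.9], 0, 1]
    - [[0, 0, 0.5], 0, 1]
    - [[0, 0, 0.25], 0, 1]
    - [[0, 0, 0.1], 0, 1]
    - [[0, 0, 0.05], 0, 1]
    - [[0, 0, 0], 0, 1]
    - [[0, 0, 0], 0, 1]
    - [[0, 0, 0], 0, 1]

```text
t: 53.0
ee_pos: [662.4, 66.6, 123.6]
orientation: [-0.294, 3.126, -0.0]
ft_force: [0.6, 0.2, -3.4]
width: 44.3
grasp_force: 30.0
```

```bash
python3 go.py 661.5 66.6 121 100.8
```

```text
t 53.0 at [662.4  66.6 123.6] y-ang 100.75 tilt [ 1.9e-03  2.0e-04 -1.0e+00] w 44.3 F [ 0.6  0.2 -3.4] q [ 0.08  0.6   1.6  -0.    0.95 -1.68]
shift [0.04 0.01 0.1 ] turn -0.01
```

Call:
move_arm:
  steps:
    - [[0, 0, 0.03], 0, 1]
    - [[0, 0, 0.03], 0, 1]
    - [[0, 0, 0], 0, 1]
    - [[0, 0, 0], 0, 1]

```text
t: 53.33
ee_pos: [661.7, 66.5, 121.0]
orientation: [-0.294, 3.128, 0.0]
ft_force: [-0.4, 0.4, -2.3]
width: 44.1
grasp_force: 30.0
```

Call:
move_arm:
  steps:
    - [[0, 0, 0.02], 0, 1]
    - [[0, 0, 0], 0, 1]
    - [[0, 0, 0], 0, 1]

```text
t: 53.58
ee_pos: [661.9, 66.6, 120.9]
orientation: [-0.295, 3.127, -0.0]
ft_force: [-1.0, -0.7, 2.2]
width: 43.9
grasp_force: 30.0
```

Call:
move_arm:
  steps:
    - [[0, 0, 0], 0, 0.5]
    - [[0, 0, 0], 0, 0]
    - [[0, 0, 0], 0, 0]
    - [[0, 0, 0], 0, 0]
    - [[0, 0, 0], 0, 0]
    - [[0, 0, 0], 0, 0]
    - [[0, 0, 0], 0, 0]
    - [[0, 0, -0.3], 0, 0]
    - [[0, 0, -0.8], 0, 0]
    - [[0, 0, -1], 0, 0]
    - [[0, 0, -1], 0, 0]
    - [[0, 0, -0.9], 0, 0]
    - [[0, 0, -0.4], 0, 0]
    - [[0, 0, 0], 0, 0]
    - [[0, 0, 0], 0, 0]

```text
t: 54.83
ee_pos: [661.6, 66.5, 230.5]
orientation: [-0.294, 3.127, -0.0]
ft_force: [0.2, -0.1, -0.5]
width: 87.7
grasp_force: 0.0
```

```bash
python3 go.py 387.3 332.1 141.6 100.8
```

```text
t 54.8333 at [661.6  66.5 230.5] y-ang 100.76 tilt [ 6.e-04  0.e+00 -1.e+00] w 87.7 F [ 0.2 -0.1 -0.5] q [ 0.08  0.47  1.53 -0.    1.14 -1.68]
shift [ 8.8  12.48  3.55] turn -0.01
```

Call:
move_arm:
  steps:
    - [[0.68, 0.96, 0], 0, 0]
    - [[0.68, 0.96, 0], 0, 0]
    - [[0.68, 0.96, 0], 0, 0]
    - [[0.68, 0.96, 0], 0, 0]
    - [[0.68, 0.96, 0], 0, 0]
    - [[0.68, 0.96, 0], 0, 0]
    - [[0.68, 0.96, 0], 0, 0]
    - [[0.68, 0.96, 0], 0, 0]
    - [[0.68, 0.96, 0], 0, 0]
    - [[0.68, 0.96, 0], 0, 0]
    - [[0.68, 0.96, 0], 0, 0]
    - [[0.68, 0.96, 0], 0, 0]
    - [[0.64, 0.96, 0], 0, 0]
    - [[0, 0, 0], 0, 0]
    - [[0, 0, 0], 0, 0]
    - [[0, 0, 0], 0, 0]

```text
t: 56.17
ee_pos: [387.1, 331.4, 229.3]
orientation: [0.295, -3.126, 0.002]
ft_force: [0.3, -0.6, -0.7]
width: 88.0
grasp_force: 0.0
```

```bash
python3 go.py 387.3 332.1 141.6 100.8
```

```text
t 56.1667 at [387.1 331.4 229.3] y-ang 100.8 tilt [-0.0013 -0.0015 -1.    ] w 88.0 F [ 0.3 -0.6 -0.7] q [ 0.68  0.25  1.87 -0.    1.02 -1.07]
shift [-0.02  0.03  3.51] turn -0.0
```

Call:
move_arm:
  steps:
    - [[0, 0.02, 0.3], 0, 0]
    - [[0, 0, 0.8], 0, 0]
    - [[0, 0, 1], 0, 0]
    - [[0, 0, 0.8], 0, 0]
    - [[0, 0, 0.4], 0, 0]
    - [[0, 0, 0.2], 0, 0]
    - [[0, 0, 0.05], 0, 0]
    - [[0, 0, 0], 0, 0]
    - [[0, 0, 0], 0, 0]
    - [[0, 0, 0], 0, 0]

```text
t: 57.0
ee_pos: [387.9, 332.9, 142.6]
orientation: [-0.294, 3.126, 0.002]
ft_force: [1.2, 0.4, -0.4]
width: 87.9
grasp_force: 0.0
```

```bash
python3 go.py 387.3 332.1 141.6 100.8
```

```text
t 57.0 at [387.9 332.9 142.6] y-ang 100.75 tilt [ 0.0015  0.0012 -1.    ] w 87.9 F [ 1.2  0.4 -0.4] q [ 0.69  0.37  1.94 -0.    0.83 -1.07]
shift [ 0.03 -0.03  0.04] turn -0.01
```

Call:
move_arm:
  steps:
    - [[0, -0.02, 0], 0, 0.5]
    - [[0, 0, 0], 0, 1]
    - [[0, 0, 0], 0, 1]
    - [[0, 0, 0], 0, 1]
    - [[0, 0, 0], 0, 1]
    - [[0, 0, 0], 0, 1]
    - [[0, 0, 0], 0, 1]
    - [[0, 0, 0], 0, 1]
    - [[0, 0, 0], 0, 1]
    - [[0, 0, 0], 0, 1]
    - [[0, 0, 0], 0, 1]
    - [[0, 0, 0], 0, 1]
    - [[0, 0, 0], 0, 1]

```text
t: 58.08
ee_pos: [387.3, 331.9, 141.6]
orientation: [0.295, -3.128, 0.0]
ft_force: [0.3, -0.3, -0.1]
width: 28.2
grasp_force: 30.0
```

```bash
python3 go.py 606.1 -12 132.7 100.8
```

```text
t 58.0833 at [387.3 331.9 141.6] y-ang 100.76 tilt [-1.e-04 -1.e-04 -1.e+00] w 28.2 F [ 0.3 -0.3 -0.1] q [ 0.69  0.37  1.94 -0.    0.83 -1.07]
shift [ -6.03 -15.15   0.36] turn -0.01
```

Call:
move_arm:
  steps:
    - [[0, 0, -0.1], 0, 1]
    - [[0, 0, -0.3], 0, 1]
    - [[0, 0, -0.6], 0, 1]
    - [[0, 0, -0.8], 0, 1]
    - [[0, 0, -0.9], 0, 1]
    - [[0, 0, -0.9], 0, 1]
    - [[0, 0, -0.8], 0, 1]
    - [[0, 0, -0.5], 0, 1]
    - [[0, 0, -0.3], 0, 1]
    - [[0, 0, 0], 0, 1]

```text
t: 58.92
ee_pos: [387.8, 332.4, 273.4]
orientation: [-0.294, 3.126, 0.002]
ft_force: [0.1, 0.1, -4.4]
width: 28.2
grasp_force: 30.0
```

Call:
move_arm:
  steps:
    - [[-0.16, -0.4, 0], 0, 1]
    - [[-0.32, -0.8, 0], 0, 1]
    - [[-0.4, -1, 0], 0, 1]
    - [[-0.4, -1, 0], 0, 1]
    - [[-0.4, -1, 0], 0, 1]
    - [[-0.4, -1, 0], 0, 1]
    - [[-0.4, -1, 0], 0, 1]
    - [[-0.4, -1, 0], 0, 1]
    - [[-0.4, -1, 0], 0, 1]
    - [[-0.4, -1, 0], 0, 1]
    - [[-0.4, -1, 0], 0, 1]
    - [[-0.4, -1, 0], 0, 1]
    - [[-0.4, -1, 0], 0, 1]
    - [[-0.4, -1, 0], 0, 1]
    - [[-0.36, -0.9, 0], 0, 1]
    - [[-0.25, -0.65, 0], 0, 1]
    - [[-0.14, -0.4, 0], 0, 1]
    - [[0, 0, 0], 0, 1]
    - [[0, 0, 0], 0, 1]
    - [[0, 0, 0], 0, 1]

```text
t: 60.58
ee_pos: [605.3, -11.1, 271.2]
orientation: [0.295, -3.126, -0.001]
ft_force: [-0.2, -0.4, -4.8]
width: 28.3
grasp_force: 30.0
```

Call:
move_arm:
  steps:
    - [[0, 0, 0.3], 0, 1]
    - [[0, 0, 0.7], 0, 1]
    - [[0, 0, 0.9], 0, 1]
    - [[0, 0, 0.9], 0, 1]
    - [[0, 0, 0.9], 0, 1]
    - [[0, 0, 0.8], 0, 1]
    - [[0, 0, 0.5], 0, 1]
    - [[0, 0, 0.3], 0, 1]
    - [[0, 0, 0.1], 0, 1]
    - [[0, 0, 0.07], 0, 1]
    - [[0, 0, 0], 0, 1]
    - [[0, 0, 0], 0, 1]
    - [[0, 0, 0], 0, 1]

```text
t: 61.67
ee_pos: [606.8, -12.0, 136.0]
orientation: [-0.294, 3.126, -0.0]
ft_force: [0.6, 0.3, -5.0]
width: 27.9
grasp_force: 30.0
```

```bash
python3 go.py 606.1 -12 132.7 100.8
```

```text
t 61.6667 at [606.8 -12.  136. ] y-ang 100.75 tilt [ 1.8e-03 -1.0e-04 -1.0e+00] w 27.9 F [ 0.6  0.3 -5. ] q [-0.04  0.5   1.73 -0.    0.91 -1.8 ]
shift [0.03 0.01 0.13] turn -0.01
```

Call:
move_arm:
  steps:
    - [[0, 0, 0.03], 0, 1]
    - [[0, 0, 0.03], 0, 1]
    - [[0, 0, 0], 0, 1]
    - [[0, 0, 0], 0, 1]

```text
t: 62.0
ee_pos: [606.1, -12.0, 133.5]
orientation: [-0.294, 3.128, -0.0]
ft_force: [-0.5, 0.3, -5.4]
width: 27.7
grasp_force: 30.0
```

Call:
move_arm:
  steps:
    - [[0, 0, 0.02], 0, 1]
    - [[0, 0, 0], 0, 1]
    - [[0, 0, 0], 0, 1]

```text
t: 62.25
ee_pos: [606.1, -12.0, 132.8]
orientation: [0.294, -3.128, -0.0]
ft_force: [-0.1, 0.1, -4.0]
width: 28.0
grasp_force: 30.0
```

Call:
move_arm:
  steps:
    - [[0, 0, 0.02], 0, 1]
    - [[0, 0, 0], 0, 1]
    - [[0, 0, 0], 0, 1]

```text
t: 62.5
ee_pos: [606.3, -12.0, 132.7]
orientation: [-0.295, 3.127, -0.0]
ft_force: [-1.3, 0.1, -1.9]
width: 27.8
grasp_force: 30.0
```

Contact. Release, rise, and move back to the earlier viewing pose.

Call:
move_arm:
  steps:
    - [[0, 0, 0.01], 0, 1]
    - [[0, 0, 0], 0, 0.5]
    - [[0, 0, 0], 0, 0]
    - [[0, 0, 0], 0, 0]
    - [[0, 0, 0], 0, 0]
    - [[0, 0, 0], 0, 0]
    - [[0, 0, 0], 0, 0]
    - [[0, 0, 0], 0, 0]
    - [[0, 0, 0], 0, 0]
    - [[0, 0, -0.3], 0, 0]
    - [[0, 0, -0.8], 0, 0]
    - [[0, 0, -1], 0, 0]
    - [[0, 0, -1], 0, 0]
    - [[0, 0, -1], 0, 0]
    - [[0, 0, -1], 0, 0]
    - [[0, 0, -1], 0, 0]
    - [[0, 0, -1], 0, 0]
    - [[0, 0, -0.7], 0, 0]
    - [[0, 0, 0], 0, 0]

```text
t: 64.08
ee_pos: [608.1, -12.0, 332.2]
orientation: [-0.294, 3.12, -0.002]
ft_force: [-0.1, -0.6, 0.0]
width: 87.9
grasp_force: 0.0
```

Call:
move_arm:
  steps:
    - [[0.8, 0.2, 0], 0, 0]
    - [[0.76, 0.2, 0], 0, 0]
    - [[0, 0, 0], 0, 0]
    - [[0, 0, 0], 0, 0]
    - [[0, 0, 0], 0, 0]

```text
t: 64.5
ee_pos: [566.4, -9.5, 327.0]
orientation: [-0.294, 3.127, -0.0]
ft_force: [0.5, -0.5, -0.1]
width: 87.7
grasp_force: 0.0
```

```bash
python3 go.py; sed '/^T=V/,$d; s/(315,284)/(315,999)/' m.py > m2.py; python3 m2.py
python3 - <<'E'
from h import *
w=cam('wrist');I=w['image'].copy()
for x,t in[((606,-12,6),'oil_bottle'),((687,-66.6,6),'soy_bottle'),((661.2,67,6),'pepper_mill'),((500.5,-331.5,35),'salt_pot'),((580.7,64.8,6),'spice_jar')]:
    c,_=cv2.findContours((render(w,PROF[t],x)>.5).astype(np.uint8),0,1);cv2.drawContours(I,c,-1,(255,0,255),1)
cv2.imwrite('pics/w4.png',I[...,::-1])
cv2.imwrite('pics/s4.png',cam('scene')['image'][...,::-1])
E
```

```text
t 64.5 at [566.4  -9.5 327. ] y-ang 100.76 tilt [ 3.e-04 -0.e+00 -1.e+00] w 87.7 F [ 0.5 -0.5 -0.1] q [-0.04  0.23  1.65 -0.    1.26 -1.8 ]
missing oil_bottle top
missing soy_bottle top
missing soy_bottle wrist
missing pepper_mill top
missing salt_pot scene
missing salt_pot top
missing salt_pot wrist
missing spice_jar top
oil_bottle [605.86349368 -12.06544972   5.44001463] 0.09135676625495684 z=6: [605.92818749 -12.03851182] 0.09227847719834886
soy_bottle [676.77701593 -78.28853116 -13.50510292] 0.04724106041923551 z=6: [687.13838587 -66.80303991] 0.060727496917385944
pepper_mill [661.72506439  67.49493747   4.41024784] 0.07852621656718686 z=6: [661.35878387  67.29841078] 0.08300515125301236
salt_pot [6.68255591e+02 6.48145211e-01 6.00000000e+00] 0.0 z=6: [6.68255591e+02 6.48145211e-01] 0.0
spice_jar [580.03126764  63.78283137   3.5234328 ] 0.23710323146407447 z=6: [581.26167071  64.40901168] 0.25292023935072677
```

View pics/w4.png

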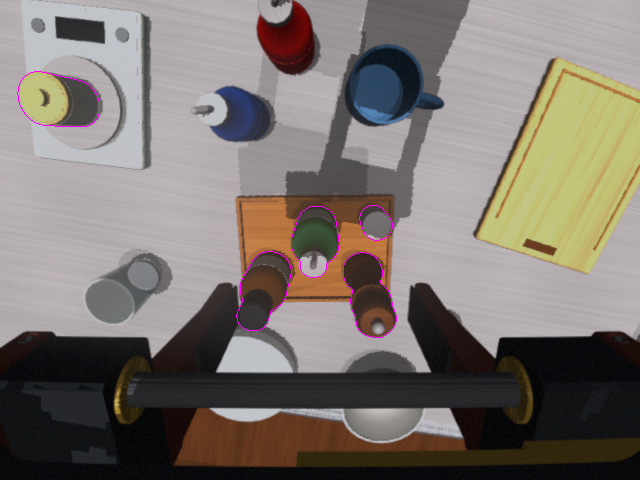

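View pics/s4.png

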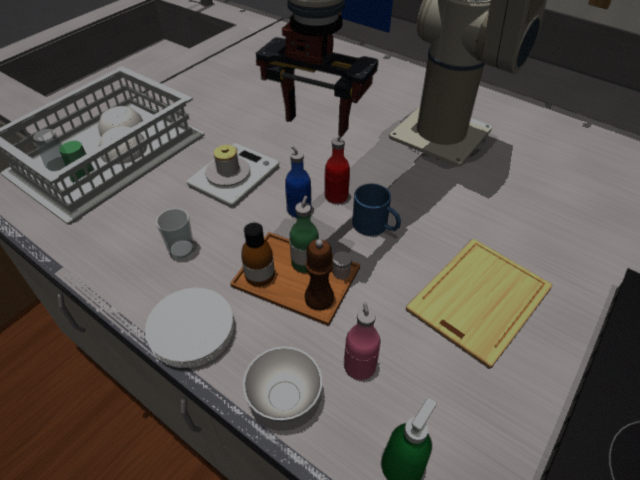

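Both views show oil (314,240), soy (265,290) and the mill (368,295) back on the outlines of their starting places. The salt pot is upright on the plate at (227,165) in the scene view, and the spice jar, mug and tumbler have not moved.

```bash
python3 -c "
from workcell import ctrl
print(ctrl.close_job())"
```

```text
the job is handed in; nothing more can be done
None
```

The salt pot stands upright in the middle of the scale's plate, and both bottles and the mill are back on the tray within about 1 mm of where they stood; the job was handed in at about 65 s.

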